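# Set out the stamping station

## Task

Set out the stamping things that are piled on the desk: take the pile apart from the top down, one piece at a time, each put straight into its own holder before the next is lifted. The rubber stamp stands upright in the small wooden stamp stand lined in dark grey, and each ink pad (green, red and the blue tin) lies flat on the felt of the wooden tray lined in its own colour. The pads are freshly inked, so keep them level, and leave the mouse and the ink bottle where they are.

Things in the scene. Friction and masses are not known exactly. Their poses are not given: they have to be found in the camera images.
- rubber_stamp: Rubber stamp standing on top of the pile (its foot 50 mm above the desk). Pale wooden foot 22 (x) by 44 (y) by 14 mm high, dark turned wooden round handle above it, total height 68 mm; the handle widens upward to 24 mm at 54 to 62 mm above the underside. Take it there, fingers closing along x. Origin at the centre of the underside, z up. 60 g.
- green_pad: Small ink pad, closed black case with a green lid, 36 (x) by 56 (y) by 16 mm high, under the stamp (its underside 34 mm above the desk at the start). Origin at the centre of the underside, z up. Take it across x, in the middle of the long sides. 40 g.
- red_pad: Medium ink pad, closed black case with a red lid, 48 (x) by 74 (y) by 16 mm high, under the green pad (its underside 18 mm above the desk at the start). Origin at the centre of the underside, z up. Take it across x, in the middle of the long sides. 60 g.
- blue_tin: Large ink pad in a flat dark blue closed tin, 62 (x) by 92 (y) by 18 mm high, the bottom of the pile, lying on the desk. Origin at the centre of the underside, z up. Take it across x, in the middle of the long sides. 90 g.
- stamp_stand_floor (a point): Fixed stamp stand of brown wood, the smallest holder, 57 (x) by 79 (y) mm outside, lined with dark grey felt 30 (x) by 52 (y) mm (4 mm of play all round the stamp's foot). Wooden rails all round rise 14 mm above the felt and lean outward by 6 mm, so guide the foot down. Point: centre of the felt, 10 mm above the desk; z up, y along the long side.
- green_tray_floor (a point): Fixed tray of brown wood, 69 (x) by 89 (y) mm outside, lined with green felt 44 by 64 mm (4 mm of play all round the green pad). Wooden rails round the felt rise 8 mm above it and lean outward by 5 mm, so guide the green pad down; they are cut away over 44 mm in the middle of both long sides for the fingers. Point: centre of the felt, 6 mm above the desk; z up, y along the long side.
- red_tray_floor (a point): Fixed tray of brown wood, 81 (x) by 107 (y) mm outside, lined with red felt 56 by 82 mm (4 mm of play all round the red pad). Wooden rails round the felt rise 8 mm above it and lean outward by 5 mm, so guide the red pad down; they are cut away over 44 mm in the middle of both long sides for the fingers. Point: centre of the felt, 6 mm above the desk; z up, y along the long side.
- blue_tray_floor (a point): Fixed tray of brown wood, 95 (x) by 125 (y) mm outside, lined with dark blue felt 70 by 100 mm (4 mm of play all round the blue tin). Wooden rails round the felt rise 8 mm above it and lean outward by 5 mm, so guide the blue tin down; they are cut away over 44 mm in the middle of both long sides for the fingers. Point: centre of the felt, 6 mm above the desk; z up, y along the long side.
- ink_bottle: Bystander, loose: square dark blue glass ink bottle with a black screw cap, 48 by 48 by 60 mm high, standing on the desk. Origin at the centre of its underside. Not to be moved.
- mouse: Bystander, loose: black computer mouse, 111 by 62 by 38 mm high, lying on the desk. Origin at the centre of its underside. Not to be moved.
Mind the look-alikes: they are no part of the job. What is shaped like the red_pad but yellow is not meant.

How it is judged:
By the outcome, as a careful person would: the job done as asked, in the order asked, and still so for the second after the job is handed in, with the robot touching nothing.
It also fails if it takes over 120 s, if anything falls off the work surface, if the arm or the gripper's body presses on something with over 40 N, if the wrist force passes 120 N, or if a joint passes its speed limit or range.

## Robot

A 6-joint arm with a two-finger parallel gripper is mounted at the origin on the work surface; the furniture and walls round the work are solid. World frame = base frame: x ahead of the robot, y to its left, z up, the work surface at z = 0. Lengths are in m, angles in rad, forces in N, time in s.
With the tool pointing down it reaches from about 0.35 to 0.775 m from the base axis. Payload 5.5 kg.
Tool frame: the origin (TCP) lies midway between the tips of the shut fingers; the grasp point (between the pads) lies 19 mm behind it; z points along the fingers, y is the line along which they close (so a half turn about z gives the same grasp; the last joint's range is limited). The gripper opens to 85 mm and grips with 20 to 120 N. Pads are 22 mm wide; open, the fingers measure 114 mm over their backs; the gripper's body (76 mm by 85 mm) begins 54 mm behind the grasp point. The pads swing forward as they close: fully open they stand 13 mm farther back than shut.
Start: joints at [-0.14, 0.313, 0.046, 1.304, 0, 1.431], TCP at [0.575, -0, 0.231] pointing down, gripper open.
Joint ranges: [-2.76, 2.76], [-0.86, 1.69], [-1.03, 1.26], [-2.2, 2.34], [-1.47, 1.5], [-3.14, 3.14]. Speed limits (rad/s): [2.57, 2.57, 3.14, 3.14, 3.14, 3.14].

## Interface

Orientations are given as a unit quaternion [w, x, y, z].
In Python, from workcell import env gives the robot as it stands. The module is installed in compiled form; this text tells all that it offers.
- The arm moves only by the tool carry_out, never from a script. Its argument "series" is a list of rows, each an object with "delta_rot": the turn, a rotation vector about the world's x, y, z normalised to -1 to 1, where 1 is 0.1 rad, a list of three; "travel": the shift along the world's x, y, z normalised to -1 to 1, where 1 is 0.025 m, a list of three; "fingers": the closure, from -1 (fully open) to 1 (shut). In form: [{"delta_rot": [ax, ay, az], "travel": [tx, ty, tz], "fingers": fingers}, ...]. A call has 1 to 5 rows; each row shifts and turns the commanded pose from where the row before left it; what a row does not reach is not made up. A row lasts 1/8 s, in which the tool goes at most 62.5 mm and 10.7 degrees, less where a joint would pass 70% of its speed; a pose out of reach is approached as far as the arm can. A call with a number of a shift or a turn outside -1 to 1 is refused whole. A call with a gripper value outside its range is refused whole. The fingers move at their own pace and stop on an object; "squeeze" is the grip in N (left out, the last holds). Time passes only in rows, so rows that do not move let the fingers close. It gives the time, the measured TCP pose, the force, the opening and the grip force at its end, in the units of the state.
- env.get_state(): the state, without advancing time (a new reading comes with each control period).
- env.read_camera(name): name is "scene" or "side" or "wrist"; returns a dict with "color" (400x640x3 uint8, red, green, blue), "fx", "fy", "cx", "cy" (pixels), "D" ([k1, k2, p1, p2, k3] as OpenCV has them; the pictures are not rectified), "world_from_camera" (4x4, takes a point from camera to world coordinates); the wrist camera has in their place "hand_eye" (4x4, takes a point from camera to tool coordinates, whose origin is the TCP and whose axes are the flange's). Camera axes: x right, y up, looking along -z (the intrinsics and any distortion apply to the point x, -y, -z); pixel columns grow to the right and rows downward; lengths in m; the calibration is good to about 2 mm. A picture is of the moment at which its call begins: read the wrist's pose just before it. There is no depth.
- env.hand_in(): hands the job in; it is judged then, once.
The state is a dict: "clock": time; "joint_pos": joint angles; "qvel": joint speeds; "tau": joint torques, N m; "tcp_pos": TCP position; "orientation": TCP orientation; "wrist_force": force on the tool from outside, world axes, zero at the start; "ft_torque": the same for the moment, N m; "finger_gap": finger opening in m; "grip_force": force on a finger pad.
Only numpy, scipy, OpenCV 4.12 (cv2) and the standard library are available. Lean on these libraries where they do the work, as an engineer would, in place of code of your own. Each camera call takes 0.05 s, during which the arm holds its last target. There are 200 camera calls.

## Working session

There is one attempt and no reset: what is moved stays moved. The work goes in short steps, Python scripts to look and compute and a tool call to move; the robot and the scene stay as the last step left them, time stands still between calls to the robot, and variables do not carry over. Pictures are saved under pics/ and viewed, at most 14 in all, crops included, and the job is handed in when it is done.

Besides the shell and the picture viewer there is one more tool, called as name([rows], argument=value, ...), one row to a line, values as JSON. carry_out: Moves the arm, as the interface text tells. Its arguments: {"type":"object","properties":{"series":{"type":"array","items":{"type":"object","properties":{"delta_rot":{"type":"array","items":{"type":"number"}},"travel":{"type":"array","items":{"type":"number"}},"fingers":{"type":"number"}}}},"squeeze":{"type":"number"}},"required":["series"]}

```bash
mkdir -p pics
cat > h.py <<'E'
import numpy as np, cv2
from workcell import env
from scipy.spatial.transform import Rotation as R
def pose(s):
    q=s["orientation"];T=np.eye(4);T[:3,:3]=R.from_quat([q[1],q[2],q[3],q[0]]).as_matrix();T[:3,3]=s["tcp_pos"];return T
def cam(n):
    s=env.get_state();c=env.read_camera(n)
    W=pose(s)@np.array(c["hand_eye"]) if n=="wrist" else np.array(c["world_from_camera"])
    K=np.array([[c["fx"],0,c["cx"]],[0,c["fy"],c["cy"]],[0,0,1]])
    np.savez(f"cam_{n}.npz",K=K,D=np.array(c["D"],float),W=W)
    return c["color"],K,np.array(c["D"],float),W
def load(n):
    d=np.load(f"cam_{n}.npz");return d["K"],d["D"],d["W"]
def ray(px,K,D,W):
    u=cv2.undistortPoints(np.array(px,float).reshape(-1,1,2),K,D).reshape(-1,2)
    d=np.c_[u[:,0],-u[:,1],-np.ones(len(u))]@W[:3,:3].T
    return W[:3,3],d
def atz(px,z,K,D,W):
    o,d=ray(px,K,D,W);z=np.broadcast_to(z,len(d));return o+d*((z-o[2])/d[:,2])[:,None]
def tri(p1,c1,p2,c2):
    o1,d1=ray(p1,*c1);o2,d2=ray(p2,*c2);out=[]
    for a,b in zip(d1,d2):
        A=np.c_[a,-b];t=np.linalg.lstsq(A,o2-o1,rcond=None)[0]
        P,Q=o1+t[0]*a,o2+t[1]*b;out.append([*((P+Q)/2),np.linalg.norm(P-Q)])
    return np.array(out)
def proj(P,K,D,W):
    Q=(np.array(P)-W[:3,3])@W[:3,:3];return cv2.projectPoints(Q*[1,-1,-1],np.zeros(3),np.zeros(3),K,D)[0].reshape(-1,2)
def save(img,fn): cv2.imwrite("pics/"+fn,img[:,:,::-1])
E
python3 - <<'E'
from h import *
np.set_printoptions(precision=3,suppress=True)
for n in("scene","side","wrist"):
    i,K,D,W=cam(n);save(i,n+"0.png");print(n,K[0,0],W[:3,3],W[:3,2])
s=env.get_state();print(pose(s),s["finger_gap"],s["clock"])
E
```

```text
scene 499.5563340823361 [-0.047 -0.546  0.96 ] [-0.473 -0.455  0.754]
side 416.8105449420029 [0.526 0.844 0.78 ] [-0.001  0.773  0.635]
wrist 277.27315956902856 [0.575 0.074 0.373] [0.001 0.287 0.958]
[[-0.     1.    -0.001  0.575]
 [ 1.     0.     0.     0.   ]
 [ 0.    -0.001 -1.     0.231]
 [ 0.     0.     0.     1.   ]] 0.08541735096774968 0.15
```

View pics/scene0.png

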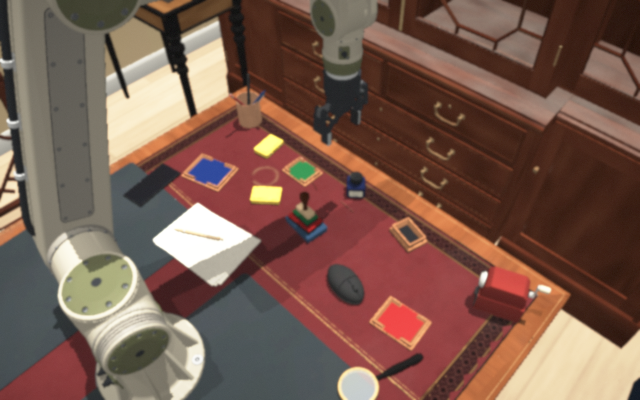

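View pics/side0.png

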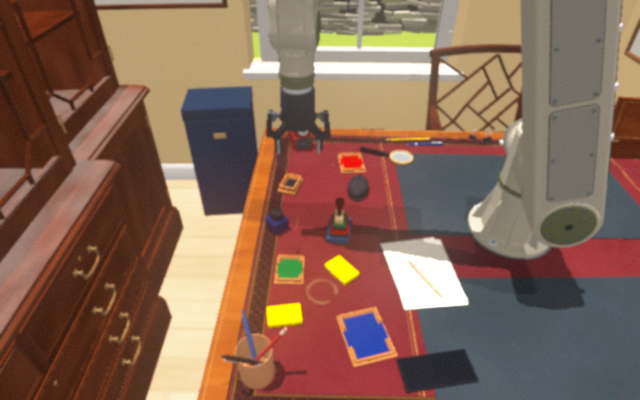

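View pics/wrist0.png

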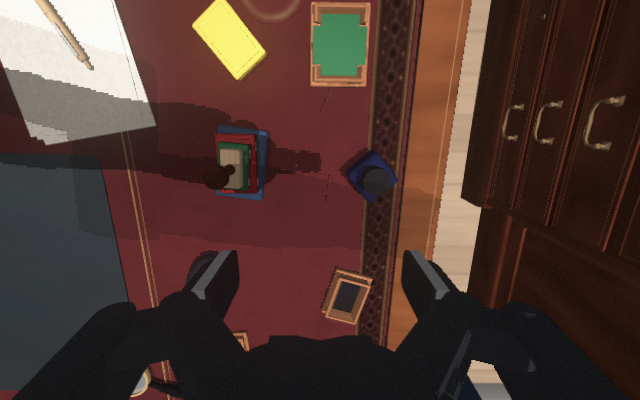

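The wrist view shows the pile at (240,162), the green tray at (340,45), the stamp stand at (348,297) and the ink bottle at (372,176). The scene view shows the blue tray at (210,172), the red tray at (400,322) and the mouse at (345,285).

Run:
```python
from h import *
np.set_printoptions(precision=4,suppress=True)
w,s,d=load("wrist"),load("scene"),load("side")
print("wrist: green,stand,bottle",atz([[340,45],[348,297],[372,176]],[.006,.01,.03],*w))
print("wrist blue tin bottom corners",atz([[218,126],[268,130],[263,199],[217,195]],[.018]*4,*w))
print("scene: blue green red stand mouse pile bottle",atz([[210,172],[302,171],[401,322],[409,234],[346,284],[306,228],[356,190]],[.006,.006,.006,.01,.02,.01,.02],*s))
print("side:",atz([[366,335],[290,269],[351,162],[290,184],[358,187],[339,232]],[.006,.006,.006,.01,.02,.01],*d))
```

```text
wrist: green,stand,bottle [[ 0.5978  0.1572  0.006 ]
 [ 0.6168 -0.185   0.01  ]
 [ 0.6395  0.0056  0.03  ]]
wrist blue tin bottom corners [[ 0.4486  0.0657  0.018 ]
 [ 0.5099  0.061   0.018 ]
 [ 0.4984 -0.0278  0.018 ]
 [ 0.4379 -0.0223  0.018 ]]
scene: blue green red stand mouse pile bottle [[ 0.4229  0.3359  0.006 ]
 [ 0.594   0.1542  0.006 ]
 [ 0.4184 -0.3155  0.006 ]
 [ 0.6147 -0.1874  0.01  ]
 [ 0.4032 -0.173   0.02  ]
 [ 0.4604  0.0071  0.01  ]
 [ 0.6297 -0.0059  0.02  ]]
side: [[ 0.4246  0.341   0.006 ]
 [ 0.5964  0.1569  0.006 ]
 [ 0.4208 -0.3155  0.006 ]
 [ 0.6162 -0.1857  0.01  ]
 [ 0.409  -0.1595  0.02  ]
 [ 0.4721  0.0278  0.01  ]]
```

carry_out([
  {"delta_rot": [0, 0, 0], "travel": [-1, 0.6, 0], "fingers": -1},
  {"delta_rot": [0, 0, 0], "travel": [-1, 0.6, 0], "fingers": -1},
  {"delta_rot": [0, 0, 0], "travel": [-1, 0.6, 0], "fingers": -1},
  {"delta_rot": [0, 0, 0], "travel": [-1, 0.6, 0], "fingers": -1},
  {"delta_rot": [0, 0, 0], "travel": [0, 0, 0], "fingers": -1},
])

```text
clock: 0.78
tcp_pos: [0.4733, 0.0608, 0.2314]
orientation: [-0.0, 0.707, 0.708, -0.0]
wrist_force: [-0.1, 0.5, -0.0]
finger_gap: 0.0857
grip_force: 0.0
```

```bash
cat > snap.py <<'E'
import sys;from h import *
n=sys.argv[1];i,K,D,W=cam("wrist");np.savez(f"cam_{n}.npz",K=K,D=D,W=W);save(i,n+".png")
if len(sys.argv)>2:
    a,b,c,d,k=map(int,sys.argv[2:7]);save(cv2.resize(i[b:d,a:c],None,fx=k,fy=k,interpolation=cv2.INTER_CUBIC),n+"c.png")
s=env.get_state();print(np.round(s["tcp_pos"],4),s["clock"],np.round(W[:3,3],3))
E
python3 snap.py A
```

```text
[0.4747 0.0603 0.2315] 0.825 [0.473 0.135 0.374]
```

carry_out([
  {"delta_rot": [0, 0, 0], "travel": [0.4, -1, 0], "fingers": -1},
  {"delta_rot": [0, 0, 0], "travel": [0.4, -1, 0], "fingers": -1},
  {"delta_rot": [0, 0, 0], "travel": [0.4, -1, 0], "fingers": -1},
  {"delta_rot": [0, 0, 0], "travel": [0.4, -1, 0], "fingers": -1},
  {"delta_rot": [0, 0, 0], "travel": [0, 0, 0], "fingers": -1},
])

```text
clock: 1.45
tcp_pos: [0.5164, -0.0421, 0.2308]
orientation: [0.0, 0.708, 0.706, -0.0]
wrist_force: [0.2, -0.1, -1.6]
finger_gap: 0.0854
grip_force: 0.0
```

```bash
python3 snap.py B
```

```text
[ 0.5157 -0.0411  0.2308] 1.5 [0.516 0.032 0.373]
```

carry_out([
  {"delta_rot": [0, 0, 0], "travel": [-0.9, -1, 0], "fingers": -1},
  {"delta_rot": [0, 0, 0], "travel": [-0.9, -1, 0], "fingers": -1},
  {"delta_rot": [0, 0, 0], "travel": [-0.9, -1, 0], "fingers": -1},
  {"delta_rot": [0, 0, 0], "travel": [-0.9, -1, 0], "fingers": -1},
  {"delta_rot": [0, 0, 0], "travel": [0, 0, 0], "fingers": -1},
])

```text
clock: 2.12
tcp_pos: [0.4241, -0.1405, 0.2315]
orientation: [0.0, 0.708, 0.706, 0.0]
wrist_force: [-0.6, -0.6, -0.1]
finger_gap: 0.0853
grip_force: 0.0
```

```bash
python3 snap.py C
```

```text
[ 0.4248 -0.14    0.2315] 2.175 [ 0.424 -0.067  0.374]
```

carry_out([
  {"delta_rot": [0, 0, 0], "travel": [0, -1, 0], "fingers": -1},
  {"delta_rot": [0, 0, 0], "travel": [0, -1, 0], "fingers": -1},
  {"delta_rot": [0, 0, 0], "travel": [0, -1, 0], "fingers": -1},
  {"delta_rot": [0, 0, 0], "travel": [0, -1, 0], "fingers": -1},
  {"delta_rot": [0, 0, 0], "travel": [0, 0, 0], "fingers": -1},
])

```text
clock: 2.8
tcp_pos: [0.426, -0.2404, 0.231]
orientation: [0.0, 0.707, 0.707, 0.0]
wrist_force: [0.1, 0.8, 0.5]
finger_gap: 0.0855
grip_force: 0.0
```

```bash
python3 snap.py C2
```

```text
[ 0.4257 -0.2395  0.231 ] 2.85 [ 0.426 -0.167  0.373]
```

carry_out([
  {"delta_rot": [0, 0, 0], "travel": [0.2, 1, 0], "fingers": -1},
  {"delta_rot": [0, 0, 0], "travel": [0.2, 1, 0], "fingers": -1},
  {"delta_rot": [0, 0, 0], "travel": [0.2, 1, 0], "fingers": -1},
  {"delta_rot": [0, 0, 0], "travel": [0.2, 1, 0], "fingers": -1},
  {"delta_rot": [0, 0, 0], "travel": [0.2, 1, 0], "fingers": -1},
])

```text
clock: 3.48
tcp_pos: [0.4501, -0.1125, 0.2314]
orientation: [-0.0, 0.706, 0.708, 0.0]
wrist_force: [-0.2, -0.2, 0.5]
finger_gap: 0.0852
grip_force: 0.0
```

carry_out([
  {"delta_rot": [0, 0, 0], "travel": [0.2, 1, 0], "fingers": -1},
  {"delta_rot": [0, 0, 0], "travel": [0.2, 1, 0], "fingers": -1},
  {"delta_rot": [0, 0, 0], "travel": [0.2, 1, 0], "fingers": -1},
  {"delta_rot": [0, 0, 0], "travel": [0.2, 1, 0], "fingers": -1},
  {"delta_rot": [0, 0, 0], "travel": [0.2, 1, 0], "fingers": -1},
])

```text
clock: 4.1
tcp_pos: [0.4746, 0.0125, 0.2314]
orientation: [-0.0, 0.706, 0.708, 0.0]
wrist_force: [0.6, -0.1, -0.3]
finger_gap: 0.0855
grip_force: 0.0
```

carry_out([
  {"delta_rot": [0, 0, 0], "travel": [0.2, 1, 0], "fingers": -1},
  {"delta_rot": [0, 0, 0], "travel": [0.2, 1, 0], "fingers": -1},
  {"delta_rot": [0, 0, 0], "travel": [0.2, 1, 0], "fingers": -1},
  {"delta_rot": [0, 0, 0], "travel": [0.2, 1, 0], "fingers": -1},
  {"delta_rot": [0, 0, 0], "travel": [0.2, 1, 0], "fingers": -1},
])

```text
clock: 4.72
tcp_pos: [0.4992, 0.1374, 0.2314]
orientation: [-0.0, 0.706, 0.708, 0.0]
wrist_force: [0.4, -1.1, 1.1]
finger_gap: 0.0851
grip_force: 0.0
```

carry_out([
  {"delta_rot": [0, 0, 0], "travel": [0, 1, 0], "fingers": -1},
  {"delta_rot": [0, 0, 0], "travel": [0, 1, 0], "fingers": -1},
  {"delta_rot": [0, 0, 0], "travel": [0, 1, 0], "fingers": -1},
  {"delta_rot": [0, 0, 0], "travel": [0, 1, 0], "fingers": -1},
  {"delta_rot": [0, 0, 0], "travel": [0, 0, 0], "fingers": -1},
])

```text
clock: 5.35
tcp_pos: [0.4987, 0.2376, 0.2312]
orientation: [-0.0, 0.706, 0.709, -0.0]
wrist_force: [0.3, -0.2, 0.8]
finger_gap: 0.085
grip_force: 0.0
```

```bash
python3 snap.py E
```

```text
[0.4989 0.2365 0.2312] 5.4 [0.498 0.311 0.374]
```

carry_out([
  {"delta_rot": [0, 0, 0], "travel": [-0.2, 1, 0], "fingers": -1},
  {"delta_rot": [0, 0, 0], "travel": [-0.2, 1, 0], "fingers": -1},
  {"delta_rot": [0, 0, 0], "travel": [-0.2, 1, 0], "fingers": -1},
  {"delta_rot": [0, 0, 0], "travel": [-0.2, 1, 0], "fingers": -1},
  {"delta_rot": [0, 0, 0], "travel": [0, 0, 0], "fingers": -1},
])

```text
clock: 6.02
tcp_pos: [0.4793, 0.3358, 0.2312]
orientation: [-0.0, 0.706, 0.708, -0.0]
wrist_force: [0.8, -0.2, 0.1]
finger_gap: 0.0855
grip_force: 0.0
```

```bash
python3 snap.py F
python3 - <<'E'
import cv2,numpy as np
i={n:cv2.imread(f"pics/{n}.png") for n in "A B C2 E F".split()}
r=lambda x:cv2.resize(x,None,fx=.625,fy=.625,interpolation=cv2.INTER_AREA)
cv2.imwrite("pics/mont.png",np.vstack([np.hstack([r(i["B"]),r(i["C2"])]),np.hstack([r(i["E"]),r(i["F"])])]))
cv2.imwrite("pics/Ac.png",cv2.resize(i["A"][110:260,240:400],None,fx=4,fy=4,interpolation=cv2.INTER_CUBIC))
cv2.imwrite("pics/Bc.png",cv2.resize(i["B"][40:190,200:360],None,fx=4,fy=4,interpolation=cv2.INTER_CUBIC))
E
```

```text
[0.4795 0.335  0.2312] 6.075 [0.479 0.41  0.374]
```

View pics/mont.png

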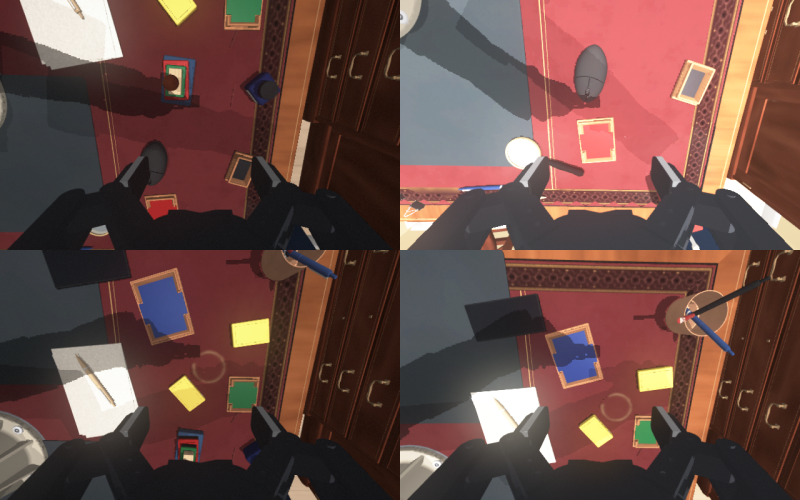

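View pics/Ac.png

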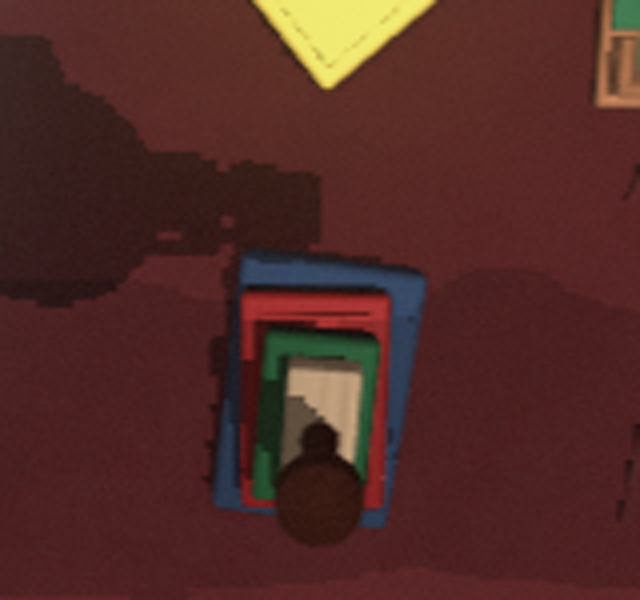

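View pics/Bc.png

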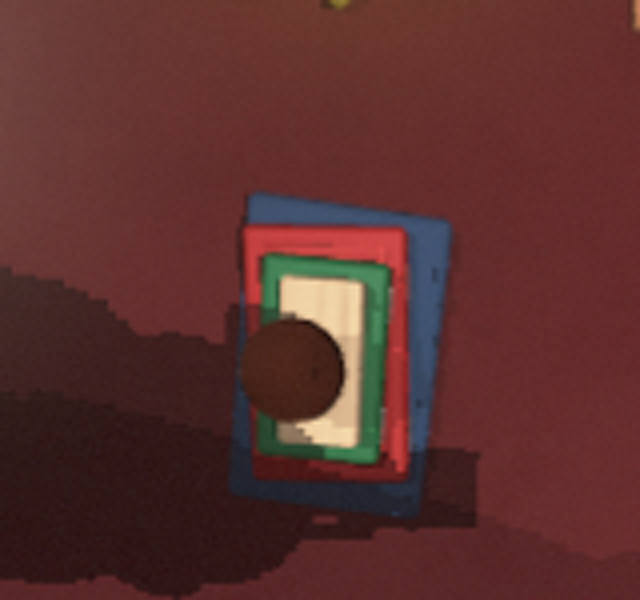

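Crop A (origin 240,110, ×4): the foot's top corners are at (287,358) and (362,362), the cap at (320,503), and the blue corners at (243,250), (427,272), (385,527) and (215,503). Crop B (origin 200,40, ×4): the foot is at (281,276), (365,281), (358,447) and (279,443). The cap is at (294,370). The pile is turned slightly clockwise, and the blue tin most.

Run:
```python
from h import *
np.set_printoptions(precision=4,suppress=True)
A,B=load("A"),load("B")
f=lambda p,o:np.array(o)+(np.array(p,float)+.5)/4-.5
pts={"foot":([[287,358],[362,362]],[[281,276],[365,281],[358,447],[279,443]],.064),
"cap":([[320,503]],[[294,370]],.118),
"green":([[268,333],[380,338]],[[266,255],[390,265],[378,465],[258,452]],.05),
"red":([[244,293],[392,296],[383,507],[243,505]],[[244,227],[409,230],[408,478],[252,480]],.034),
"blue":([[243,250],[427,272],[385,527],[215,503]],[[250,194],[452,220],[418,514],[230,490]],.018)}
for n,(a,b,z) in pts.items():
    a,b=f(a,(240,110)),f(b,(200,40))
    t=tri(a,A,b[:len(a)],B);print(n,"tri z",t[:,2],"err",t[:,3],"xy",t[:,:2].mean(0))
    for c,p in(("A",(a,A)),("B",(b,B))):
        q=atz(p[0],z,*p[1]);e=q[1]-q[0] if len(q)>1 else np.zeros(3)
        print("  ",c,q[:,:2].mean(0),"yaw top",np.degrees(np.arctan2(e[1],e[0])), "len",np.linalg.norm(e))
        if len(q)==4:
            l=q[0]-q[3]+q[1]-q[2];print("    yaw long",np.degrees(np.arctan2(-l[0],l[1])),"len",np.linalg.norm(l)/2)
def cr(n,c):
    i=cv2.imread(f"pics/{n}.png");x,y=c
    return cv2.resize(i[y-37:y+38,x-50:x+50],None,fx=4,fy=4,interpolation=cv2.INTER_CUBIC)
cv2.imwrite("pics/trays.png",np.vstack([np.hstack([cr("E",(389,232)),cr("C2",(315,224))]),np.hstack([cr("F",(280,168)),cr("C2",(467,131))])]))
# second views, heights from felt centroids
def cent(n,h0,h1,near,fn=None):
    i=cv2.imread(fn or f"pics/{n}.png");h=cv2.cvtColor(i,cv2.COLOR_BGR2HSV)
    m=cv2.inRange(h,(h0,110,70),(h1,255,255));k,l,st,ce=cv2.connectedComponentsWithStats(m)
    j=[a for a in range(1,k) if st[a,4]>150];j=min(j,key=lambda a:np.hypot(*(ce[a]-near)));return ce[j],st[j]
for n,near in(("E",(389,232)),("A",(400,110)),):print("green",n,cent(n,60,90,near))
for n,near in(("E",(259,88)),("F",(280,168))):print("blue",n,cent(n,100,130,near))
print(proj([[.597,.156,.006],[.424,.34,.006],[.42,-.3155,.006]],*A),proj([[.42,-.3155,.006],[.616,-.186,.01]],*load("C")))
```

```text
foot tri z [0.0546 0.0539] err [0.0008 0.0005] xy [0.4739 0.0422]
   A [0.4741 0.0451] yaw top -3.091998451003062 len 0.02183535832558226
   B [0.4733 0.02  ] yaw top -3.3701383978873802 len 0.022140783516853446
    yaw long -4.222841944903954 len 0.04351934332143816
cap tri z [0.11] err [0.0006] xy [0.4732 0.0202]
   A [0.4729 0.0236] yaw top 0.0 len 0.0
   B [0.4748 0.0207] yaw top 0.0 len 0.0
green tri z [0.0461 0.0428] err [0.     0.0003] xy [0.4741 0.0473]
   A [0.474  0.0488] yaw top -2.558363464095828 len 0.03384031494599946
   B [0.472 0.02 ] yaw top -4.49458625329337 len 0.034025546569968805
    yaw long -5.554300868635004 len 0.054278222314425556
red tri z [0.0296 0.0286 0.0318 0.0302] err [0.0007 0.     0.0001 0.0013] xy [0.4711 0.0206]
   A [0.4713 0.0219] yaw top -1.1037803219931046 len 0.04637349838635716
    yaw long -1.292726763553253 len 0.07180786963466826
   B [0.4714 0.0205] yaw top -1.1049621391184332 len 0.047129624684606554
    yaw long -1.6968207914790219 len 0.0714136536689727
blue tri z [0.0118 0.0113 0.0179 0.0159] err [0.0004 0.0005 0.0005 0.0006] xy [0.4717 0.0195]
   A [0.4718 0.0205] yaw top -6.826060986051218 len 0.06028375296299947
    yaw long -7.4490375372834485 len 0.09048607579777482
   B [0.4721 0.0193] yaw top -6.986999632938736 len 0.06031585370268527
    yaw long -7.761477998550989 len 0.08888398913553675
green E (array([388.4856, 231.8102]), array([ 367,  212,   44,   41, 1528], dtype=int32))
green A (array([419.462,  99.406]), array([ 394,   73,   53,   54, 2303], dtype=int32))
blue E (array([260.5722,  91.2881]), array([ 221,   43,   79,   97, 5238], dtype=int32))
blue F (array([279.9959, 171.1192]), array([ 244,  129,   71,   84, 3927], dtype=int32))
[[419.5638 101.2174]
 [273.2599 -87.1113]
 [288.8596 390.7859]] [[317.5443 289.2875]
 [459.4509 209.1219]]
```

View pics/trays.png

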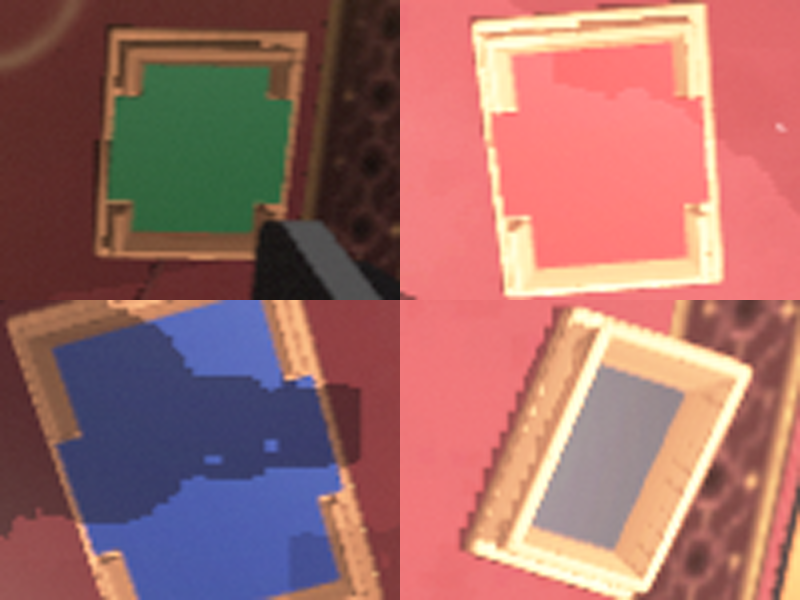

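The tray montage shows the felt outlines clearly: green at (140,65) to (255,233), red at (513,55) to (687,258), blue (partly cropped) and the stand at (605,367), (685,392), (618,550) and (537,525). The blue tray is turned about +17° and the stand about -24°. Next I compute the tray poses.

Run:
```python
from h import *
np.set_printoptions(precision=4,suppress=True)
f=lambda p,o:np.array(o)+(np.array(p,float)+.5)/4-.5
def rep(n,p,z,c):
    q=atz(p,z,*c);l=(q[0]-q[3]+q[1]-q[2])/2;e=(q[1]-q[0]+q[2]-q[3])/2
    print(n,q[:,:2].mean(0),"yaw",np.degrees(np.arctan2(-l[0],l[1])),np.degrees(np.arctan2(e[1],e[0])),np.linalg.norm(e),np.linalg.norm(l))
E_,F,C2=load("E"),load("F"),load("C2")
rep("green felt",f([[140,65],[270,67],[255,233],[130,230]],(339,195)),.006,E_)
rep("red felt",f([[113,55],[277,42],[287,258],[137,265]],(265,187)),.006,C2)
rep("red rim",f([[75,18],[307,5],[322,283],[108,297]],(265,187)),.014,C2)
rep("stand felt",f([[205,67],[285,92],[218,250],[137,225]],(417,94)),.01,C2)
def felt(n,lo,hi,near):
    h=cv2.cvtColor(cv2.imread(f"pics/{n}.png"),cv2.COLOR_BGR2HSV);m=cv2.inRange(h,lo,hi)
    k,l,st,ce=cv2.connectedComponentsWithStats(m);j=min([a for a in range(1,k) if st[a,4]>150],key=lambda a:np.hypot(*(ce[a]-near)))
    ys,xs=np.nonzero(l==j);return ce[j],np.c_[xs,ys]
cs={}
for n,lo,hi,near,z in(("E",(60,110,50),(90,255,255),(389,232),.006),("A",(60,110,50),(90,255,255),(419,99),.006),("E",(100,110,40),(130,255,255),(260,91),.006),("F",(100,110,40),(130,255,255),(280,170),.006)):
    c=load(n);ce,px=felt(n,lo,hi,near);P=atz(px,z,*c)[:,:2]*1000
    r=cv2.minAreaRect(P.astype(np.float32));print(n,near,"centroid",atz([ce],z,*c)[0],"rect",np.array(r[0]),np.array(r[1]),r[2])
    cs.setdefault(lo[0],[]).append((ce,c))
for k,v in cs.items(): print(k,"tri",tri([v[0][0]],v[0][1],[v[1][0]],v[1][1]))
for n in("C","C2"):
    i=cv2.imread(f"pics/{n}.png");p=proj([[.42,-.3155,.006],[.616,-.186,.01]],*load(n)).round().astype(int)
    print(n,[cv2.cvtColor(i,cv2.COLOR_BGR2HSV)[b,a] for a,b in p])
x,y=proj([[.616,-.186,.01]],*load("B"))[0].astype(int);x2,y2=proj([[.419,-.3155,.006]],*load("C"))[0].astype(int);print(x,y,x2,y2)
cr=lambda n,x,y:cv2.resize(cv2.imread(f"pics/{n}.png")[y-37:y+38,x-50:x+50],None,fx=4,fy=4,interpolation=cv2.INTER_CUBIC)
cv2.imwrite("pics/t2.png",np.hstack([cr("B",x,y),cr("C",x2,y2)]))
```

```text
green felt [0.5966 0.157 ] yaw 0.2448916701251865 -0.9565421076063305 0.04552670280871266 0.06371737717620177
red felt [ 0.4198 -0.3119] yaw 3.9724213152431034 3.7749066574845416 0.055779609150994565 0.08110105217377096
red rim [ 0.4198 -0.308 ] yaw 4.287579339693666 3.6621480817116008 0.0774159088758404 0.10358529624484801
stand felt [ 0.6157 -0.1846] yaw -15.726960503600072 -16.343295376198252 0.02772405162910501 0.05045739775713361
E (389, 232) centroid [0.5968 0.1578 0.006 ] rect [596.6814 156.7989] [60.8227 61.637 ] 0.24125796556472778
A (419, 99) centroid [0.5966 0.1581 0.006 ] rect [596.5694 157.1131] [61.9026 60.9407] 89.34695434570312
E (260, 91) centroid [0.425 0.344 0.006] rect [425.1862 341.14  ] [87.4589 98.1939] 15.170510292053223
F (280, 170) centroid [0.4257 0.343  0.006 ] rect [425.3334 341.2393] [86.8042 98.5658] 15.189107894897461
60 tri [[0.5966 0.1581 0.0066 0.0002]]
100 tri [[0.4261 0.3436 0.01   0.0005]]
C [array([  1, 142, 255], dtype=uint8), array([  0,  16, 140], dtype=uint8)]
C2 [array([  0, 128, 255], dtype=uint8), array([173,  27, 161], dtype=uint8)]
387 272 316 289
```

View pics/t2.png

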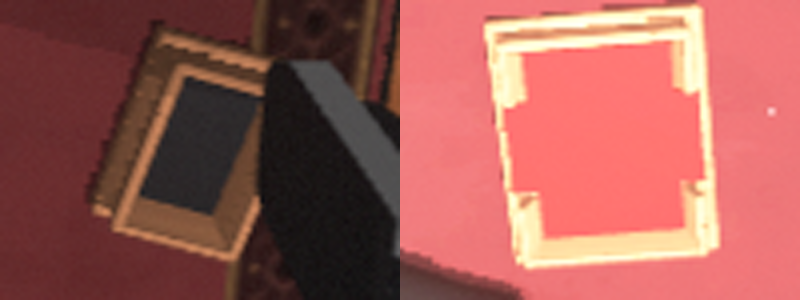

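Second view: the stand felt is at (186,77), (212,215) and (140,196) in the left half. The red felt in the right half is at (523,55), (677,40), (688,228) and (540,240).

Run:
```python
from h import *
np.set_printoptions(precision=4,suppress=True)
f=lambda p,o:np.array(o)+(np.array(p,float)+.5)/4-.5
B,C,C2=load("B"),load("C"),load("C2")
r=f([[123,55],[277,40],[288,228],[140,240]],(266,252));r2=f([[113,55],[277,42],[287,258],[137,265]],(265,187))
print(atz(r,.006,*C).mean(0),tri(r,C,r2,C2))
s=f([[186,77],[212,215],[140,196]],(337,235));s2=f([[205,67],[218,250],[137,225]],(417,94))
print(atz(s,.01,*B),tri(s,B,s2,C2))
```

```text
[ 0.4198 -0.3123  0.006 ] [[ 0.389  -0.2729  0.0089  0.    ]
 [ 0.4457 -0.2698  0.0036  0.0007]
 [ 0.4508 -0.3523  0.0035  0.0012]
 [ 0.3948 -0.3504  0.0126  0.0019]]
[[ 0.6074 -0.1554  0.01  ]
 [ 0.6207 -0.2128  0.01  ]
 [ 0.5932 -0.2046  0.01  ]] [[ 0.6085 -0.1562  0.0098  0.0022]
 [ 0.6211 -0.2125  0.0112  0.0015]
 [ 0.5938 -0.2044  0.0112  0.0017]]
```

carry_out([
  {"delta_rot": [0, 0, -0.66], "travel": [-0.24, -1, 0], "fingers": -1},
  {"delta_rot": [0, 0, 0], "travel": [0, -1, 0], "fingers": -1},
  {"delta_rot": [0, 0, 0], "travel": [0, -1, 0], "fingers": -1},
  {"delta_rot": [0, 0, 0], "travel": [0, -1, 0], "fingers": -1},
  {"delta_rot": [0, 0, 0], "travel": [0, -1, 0], "fingers": -1},
])

```text
clock: 6.7
tcp_pos: [0.4738, 0.208, 0.2314]
orientation: [0.0, 0.73, 0.683, -0.0]
wrist_force: [0.2, 0.8, -0.5]
finger_gap: 0.0853
grip_force: 0.0
```

carry_out([
  {"delta_rot": [0, 0, 0], "travel": [0, -1, 0], "fingers": -1},
  {"delta_rot": [0, 0, 0], "travel": [0, -1, 0], "fingers": -1},
  {"delta_rot": [0, 0, 0], "travel": [0, -1, 0], "fingers": -1},
  {"delta_rot": [0, 0, 0], "travel": [0, -1, -0.4], "fingers": -1},
  {"delta_rot": [0, 0, 0], "travel": [0, -1, -0.8], "fingers": -1},
])

```text
clock: 7.32
tcp_pos: [0.4743, 0.0831, 0.2019]
orientation: [0.001, 0.731, 0.683, 0.001]
wrist_force: [0.3, 0.1, -0.1]
finger_gap: 0.0852
grip_force: 0.0
```

carry_out([
  {"delta_rot": [0, 0, 0], "travel": [0, -1, -0.8], "fingers": -1},
  {"delta_rot": [0, 0, 0], "travel": [0, -1, -0.6], "fingers": -1},
  {"delta_rot": [0, 0, 0], "travel": [0, -0.58, -0.2], "fingers": -1},
  {"delta_rot": [0, 0, 0], "travel": [0, 0, 0], "fingers": -1},
  {"delta_rot": [0, 0, 0], "travel": [0, 0, 0], "fingers": -1},
])

```text
clock: 7.95
tcp_pos: [0.4744, 0.0207, 0.162]
orientation: [0.0, 0.73, 0.683, 0.0]
wrist_force: [-0.2, 0.3, 0.5]
finger_gap: 0.0855
grip_force: 0.0
```

Run:
```python
from h import *
i,K,D,W=cam("wrist");c=(K,D,W);s=env.get_state()
print(np.round(s["tcp_pos"],4),pose(s)[:3,1])
for z in (.108,.118):
  for n,r in(("circ",.012),):
    t=np.linspace(0,2*np.pi,40);P=np.c_[.4735+r*np.cos(t),.0205+r*np.sin(t),0*t+z]
    for p in proj(P,*c): cv2.circle(i,tuple(int(v) for v in p.round()),0,(255,255,0),-1)
x,y=proj([[.4735,.0205,.1]],*c)[0].astype(int);print(x,y)
save(cv2.resize(i[y-110:y+80,x-160:x+160],None,fx=2,fy=2),"G.png")
```

```text
[0.4745 0.0209 0.1621] [ 0.99785656 -0.06542622  0.00130358]
318 218
```

View pics/G.png

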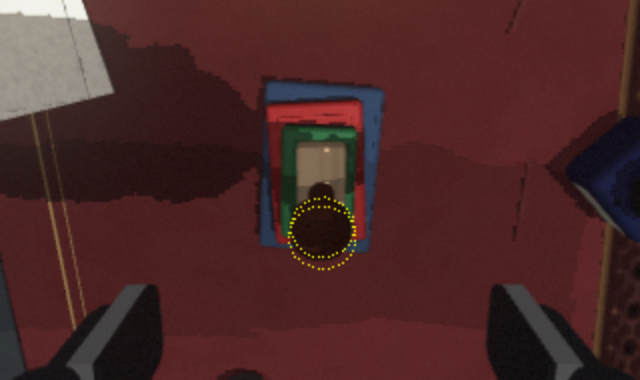

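The cap centre lies at about (322,230), within the predicted rings, so I descend and grip.

carry_out([
  {"delta_rot": [0, 0, 0], "travel": [-0.02, 0, -1], "fingers": -1},
  {"delta_rot": [0, 0, 0], "travel": [0, 0, -1], "fingers": -1},
  {"delta_rot": [0, 0, 0], "travel": [0, 0, -0.96], "fingers": -1},
  {"delta_rot": [0, 0, 0], "travel": [0, 0, 0], "fingers": -1},
  {"delta_rot": [0, 0, 0], "travel": [0, 0, 0], "fingers": 1},
], squeeze=30)

```text
clock: 8.62
tcp_pos: [0.4742, 0.0209, 0.0883]
orientation: [0.001, 0.73, 0.684, 0.0]
wrist_force: [0.3, -0.2, -0.0]
finger_gap: 0.0699
grip_force: 0.0
```

carry_out([
  {"delta_rot": [0, 0, 0], "travel": [0, 0, 0], "fingers": 1},
  {"delta_rot": [0, 0, 0], "travel": [0, 0, 0], "fingers": 1},
  {"delta_rot": [0, 0, 0], "travel": [0, 0, 0], "fingers": 1},
  {"delta_rot": [0, 0, 0], "travel": [0, 0, 0], "fingers": 1},
  {"delta_rot": [0, 0, 0], "travel": [0, 0, 0], "fingers": 1},
])

```text
clock: 9.25
tcp_pos: [0.4741, 0.0204, 0.088]
orientation: [0.001, 0.73, 0.683, 0.001]
wrist_force: [-1.3, 0.3, 6.5]
finger_gap: 0.0218
grip_force: 29.4
```

carry_out([
  {"delta_rot": [0, 0, 0], "travel": [0, 0, 0.1], "fingers": 1},
  {"delta_rot": [0, 0, 0], "travel": [0, 0, 0.3], "fingers": 1},
  {"delta_rot": [0, 0, 0], "travel": [0, 0, 0.6], "fingers": 1},
  {"delta_rot": [0, 0, 0], "travel": [0, 0, 0.8], "fingers": 1},
  {"delta_rot": [0, 0, 0], "travel": [0, 0, 0.8], "fingers": 1},
])

```text
clock: 9.88
tcp_pos: [0.4737, 0.0205, 0.1538]
orientation: [0.0, 0.73, 0.683, 0.0]
wrist_force: [-0.2, 0.4, -1.7]
finger_gap: 0.0217
grip_force: 29.4
```

Run:
```python
from h import *
i,*c=cam("wrist");s,*c2=cam("side");st=env.get_state();print(st["tcp_pos"],st["finger_gap"],st["grip_force"],st["wrist_force"])
a=cv2.resize(i[120:320,220:420],None,fx=2,fy=2);x,y=proj([[.474,.02,.07]],*c2)[0].astype(int)
b=cv2.resize(s[y-50:y+50,x-50:x+50],None,fx=4,fy=4);save(np.hstack([a,b]),"H.png")
```

```text
[0.47537647 0.02025962 0.15519513] 0.021916493791390303 29.404365720693022 [ 0.24219962 -0.32619535 -1.44941613]
```

View pics/H.png

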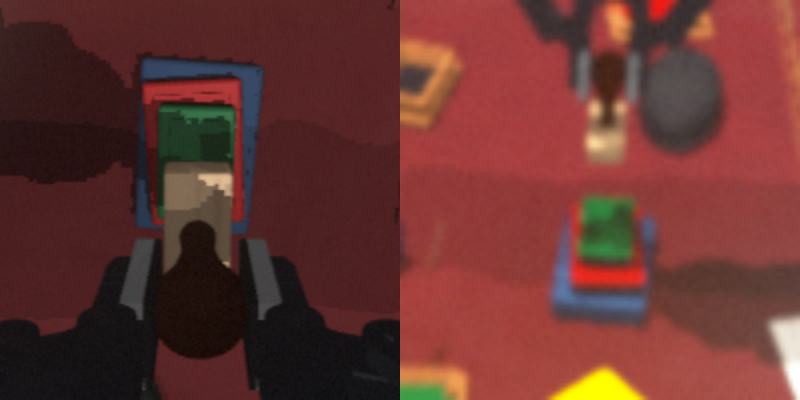

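carry_out([
  {"delta_rot": [0, 0, -0.24], "travel": [0.62, -0.91, 0], "fingers": 1},
  {"delta_rot": [0, 0, -0.24], "travel": [0.62, -0.91, 0], "fingers": 1},
  {"delta_rot": [0, 0, -0.24], "travel": [0.62, -0.91, 0], "fingers": 1},
  {"delta_rot": [0, 0, -0.24], "travel": [0.62, -0.91, 0], "fingers": 1},
  {"delta_rot": [0, 0, -0.24], "travel": [0.62, -0.91, 0], "fingers": 1},
])

```text
clock: 10.6
tcp_pos: [0.5512, -0.0939, 0.1518]
orientation: [-0.0, 0.77, 0.638, -0.0]
wrist_force: [0.9, -0.1, -0.9]
finger_gap: 0.0218
grip_force: 29.4
```

carry_out([
  {"delta_rot": [0, 0, -0.24], "travel": [0.62, -0.91, 0], "fingers": 1},
  {"delta_rot": [0, 0, -0.24], "travel": [0.62, -0.91, 0], "fingers": 1},
  {"delta_rot": [0, 0, -0.24], "travel": [0.62, -0.91, -0.8], "fingers": 1},
  {"delta_rot": [0, 0, -0.21], "travel": [0.64, -0.91, -0.8], "fingers": 1},
  {"delta_rot": [0, 0, 0], "travel": [0, 0, 0], "fingers": 1},
])

```text
clock: 11.22
tcp_pos: [0.6128, -0.1853, 0.1094]
orientation: [-0.002, 0.799, 0.601, -0.001]
wrist_force: [-0.2, 0.8, 0.1]
finger_gap: 0.0217
grip_force: 29.5
```

Run:
```python
from h import *
i,*c=cam("wrist");s=env.get_state();print(np.round(s["tcp_pos"],4),pose(s)[:2,1],s["clock"],s["finger_gap"])
def box(P,col):
    for p in proj(P,*c): cv2.circle(i,tuple(int(v) for v in p.round()),0,col,-1)
t=np.linspace(-1,1,30);o=np.ones(30);a=np.radians(-16);M=np.array([[np.cos(a),-np.sin(a)],[np.sin(a),np.cos(a)]])
E=np.vstack([np.c_[t,o],np.c_[t,-o],np.c_[o,t],np.c_[-o,t]])
f=lambda w,l,z:np.c_[(E*[w/2,l/2])@M.T+[.615,-.1845],0*E[:,0]+z]
box(f(.030,.052,.010),(255,255,0));box(f(.042,.064,.024),(0,255,255))
x,y=proj([[.615,-.1845,.02]],*c)[0].astype(int);print(x,y)
save(cv2.resize(i[y-80:y+80,x-100:x+100],None,fx=4,fy=4),"I.png")
```

```text
[ 0.6127 -0.1844  0.1106] [ 0.96110092 -0.27618046] 11.275 0.0217243696693829
322 205
```

View pics/I.png

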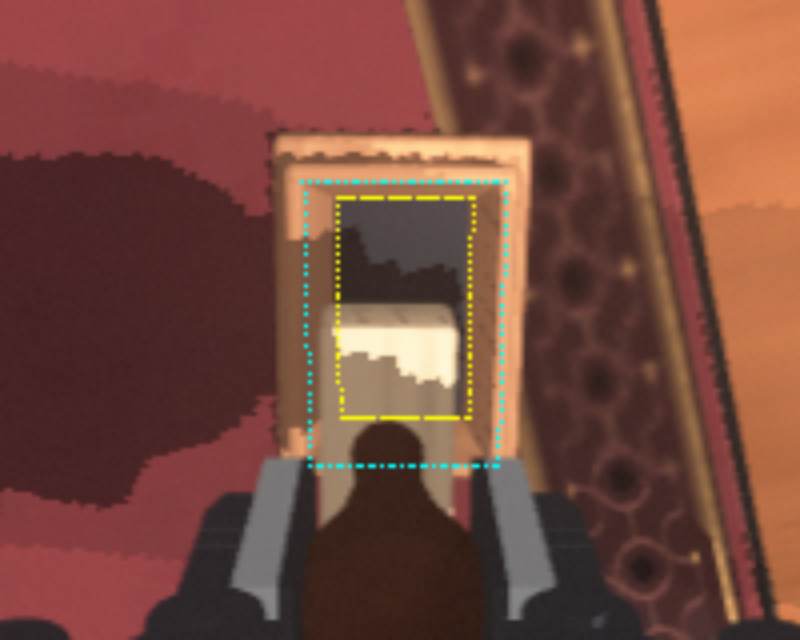

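The overlay matches the felt (337–473 across, top at 198), and the foot sits square at about 389. I shift x by +2 mm and lower it.

carry_out([
  {"delta_rot": [0, 0, 0], "travel": [0.09, 0, -0.6], "fingers": 1},
  {"delta_rot": [0, 0, 0], "travel": [0, 0, -0.7], "fingers": 1},
  {"delta_rot": [0, 0, 0], "travel": [0, 0, -0.6], "fingers": 1},
  {"delta_rot": [0, 0, 0], "travel": [0, 0, -0.4], "fingers": 1},
  {"delta_rot": [0, 0, 0], "travel": [0, 0, 0], "fingers": 1},
])

```text
clock: 11.9
tcp_pos: [0.6149, -0.1838, 0.0536]
orientation: [-0.001, 0.799, 0.602, -0.001]
wrist_force: [0.3, 0.6, -0.9]
finger_gap: 0.0219
grip_force: 29.5
```

carry_out([
  {"delta_rot": [0, 0, 0], "travel": [0, 0, -0.1], "fingers": 1},
  {"delta_rot": [0, 0, 0], "travel": [0, 0, -0.08], "fingers": 1},
  {"delta_rot": [0, 0, 0], "travel": [0, 0, 0], "fingers": 1},
])

```text
clock: 12.28
tcp_pos: [0.6159, -0.1844, 0.0505]
orientation: [0.0, 0.799, 0.602, 0.0]
wrist_force: [0.2, 0.4, -1.6]
finger_gap: 0.0217
grip_force: 29.5
```

carry_out([
  {"delta_rot": [0, 0, 0], "travel": [0, 0, -0.06], "fingers": 1},
  {"delta_rot": [0, 0, 0], "travel": [0, 0, -0.04], "fingers": 1},
  {"delta_rot": [0, 0, 0], "travel": [0, 0, 0], "fingers": 1},
])

```text
clock: 12.65
tcp_pos: [0.6159, -0.1844, 0.0482]
orientation: [0.0, 0.799, 0.602, 0.0]
wrist_force: [-1.2, 0.1, 2.2]
finger_gap: 0.0216
grip_force: 29.7
```

Contact came at z = 0.048, as expected. I release and rise.

carry_out([
  {"delta_rot": [0, 0, 0], "travel": [0, 0, 0], "fingers": -0.2},
  {"delta_rot": [0, 0, 0], "travel": [0, 0, 0], "fingers": -1},
  {"delta_rot": [0, 0, 0], "travel": [0, 0, 0], "fingers": -1},
  {"delta_rot": [0, 0, 0], "travel": [0, 0, 0], "fingers": -1},
  {"delta_rot": [0, 0, 0], "travel": [0, 0, 0.3], "fingers": -1},
])

```text
clock: 13.28
tcp_pos: [0.6152, -0.184, 0.0549]
orientation: [-0.001, 0.799, 0.602, -0.0]
wrist_force: [-0.2, -1.2, 0.5]
finger_gap: 0.0852
grip_force: 0.0
```

carry_out([
  {"delta_rot": [0, 0, 0], "travel": [0, 0, 1], "fingers": -1},
  {"delta_rot": [0, 0, 0], "travel": [0, 0, 1], "fingers": -1},
  {"delta_rot": [0, 0, 0], "travel": [0, 0, 1], "fingers": -1},
  {"delta_rot": [0, 0, 0], "travel": [0, 0, 0.5], "fingers": -1},
  {"delta_rot": [0, 0, 0], "travel": [0, 0, 0], "fingers": -1},
])

```text
clock: 13.9
tcp_pos: [0.6165, -0.1846, 0.144]
orientation: [0.001, 0.799, 0.602, 0.001]
wrist_force: [0.3, -0.5, -0.5]
finger_gap: 0.0855
grip_force: 0.0
```

Run:
```python
from h import *
i,*c=cam("wrist");s=env.get_state();print(np.round(s["tcp_pos"],4),s["finger_gap"])
x,y=proj([[.615,-.1845,.03]],*c)[0].astype(int);save(cv2.resize(i[y-50:y+50,x-60:x+60],None,fx=4,fy=4),"J.png")
```

```text
[ 0.6158 -0.1843  0.1428] 0.08522445776126142
```

View pics/J.png

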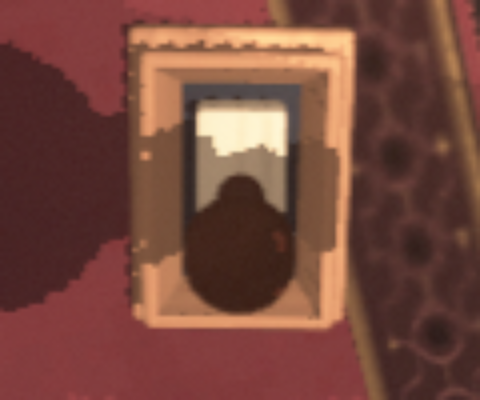

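The stamp stands inside the dark felt (foot at 195–288 within felt at 183–300, cap at (240,255)). Back to the pile.

carry_out([
  {"delta_rot": [0, 0, 0.22], "travel": [-0.64, 0.91, 0], "fingers": -1},
  {"delta_rot": [0, 0, 0.22], "travel": [-0.64, 0.91, 0], "fingers": -1},
  {"delta_rot": [0, 0, 0.22], "travel": [-0.64, 0.91, 0], "fingers": -1},
  {"delta_rot": [0, 0, 0.22], "travel": [-0.64, 0.91, 0], "fingers": -1},
  {"delta_rot": [0, 0, 0.22], "travel": [-0.64, 0.91, 0], "fingers": -1},
])

```text
clock: 14.58
tcp_pos: [0.5343, -0.0696, 0.1413]
orientation: [-0.001, 0.764, 0.645, -0.001]
wrist_force: [-0.1, 0.2, -0.4]
finger_gap: 0.0856
grip_force: 0.0
```

carry_out([
  {"delta_rot": [0, 0, 0.22], "travel": [-0.64, 0.91, 0], "fingers": -1},
  {"delta_rot": [0, 0, 0.22], "travel": [-0.64, 0.91, 0], "fingers": -1},
  {"delta_rot": [0, 0, 0.22], "travel": [-0.64, 0.91, 0], "fingers": -1},
  {"delta_rot": [0, 0, 0.22], "travel": [-0.64, 0.91, 0], "fingers": -1},
  {"delta_rot": [0, 0, 0], "travel": [0, 0, 0], "fingers": -1},
])

```text
clock: 15.2
tcp_pos: [0.4697, 0.0218, 0.1417]
orientation: [-0.001, 0.734, 0.679, -0.001]
wrist_force: [0.3, -0.7, 0.6]
finger_gap: 0.0853
grip_force: 0.0
```

```bash
cat > seg.py <<'E'
import sys;from h import *
# top-face rectangle of a coloured piece: seg.py colour z x y [z of top; expected place]
np.set_printoptions(precision=4,suppress=True)
H={"green":[(55,95)],"red":[(0,6),(174,180)],"blue":[(98,130)]}
col,z,x,y=sys.argv[1],*map(float,sys.argv[2:5]);smin=int(sys.argv[5]) if len(sys.argv)>5 else 110
vmin=int(sys.argv[6]) if len(sys.argv)>6 else 35
i,*c=cam("wrist");s=env.get_state();h=cv2.cvtColor(i,cv2.COLOR_RGB2HSV)
m=sum(cv2.inRange(h,(a,smin,vmin),(b,255,255)) for a,b in H[col]);near=proj([[x,y,z]],*c)[0]
k,l,st,ce=cv2.connectedComponentsWithStats(m);j=min([a for a in range(1,k) if st[a,4]>300],key=lambda a:np.hypot(*(ce[a]-near)))
ys,xs=np.nonzero(l==j);P=atz(np.c_[xs,ys],z,*c)[:,:2]*1000;r=cv2.minAreaRect(P.astype(np.float32))
q=pose(s);print(col,"rect",np.array(r[0]),np.array(r[1]),round(r[2],2),"bbox",st[j],"px",near)
print("tcp",np.round(s["tcp_pos"],4),"yaw",round(np.degrees(np.arctan2(q[1,1],q[0,1])),2),"tilt",q[:2,2],"gap",round(s["finger_gap"],4),"F",s["wrist_force"],"t",s["clock"])
save(i,"last.png");np.savez("cam_last.npz",K=c[0],D=c[1],W=c[2])
v=i.copy();v[l==j]=(255,0,255);x,y=near.astype(int);save(cv2.resize(v[max(0,y-75):y+75,max(0,x-100):x+100],None,fx=4,fy=4),"seg_last.png")
E
python3 seg.py green .05 .472 .02; python3 seg.py red .034 .472 .02 170;python3 seg.py blue .018 .472 .02
```

```text
green rect [471.4345  21.4997] [53.8842 34.1987] 83.78 bbox [ 303  176   40   60 2007] px [323.1125 208.0102]
tcp [0.4709 0.0209 0.142 ] yaw -4.58 tilt [-0.0013 -0.0001] gap 0.0856 F [ 0.1121 -0.7312  0.1013] t 15.25
red rect [470.7822  21.9547] [72.7513 46.7806] 89.11 bbox [ 292  160   54   77 1172] px [321.4081 201.9181]
tcp [0.4717 0.0204 0.1422] yaw -4.63 tilt [-0.0005 -0.0002] gap 0.0847 F [1.5186 0.3038 1.0348] t 15.3
blue rect [472.9785  27.6976] [72.4315 58.992 ] 82.02 bbox [292 151  62  75 678] px [320.4265 196.8068]
tcp [0.4721 0.0201 0.1424] yaw -4.66 tilt [-0.0001 -0.0002] gap 0.0852 F [-0.8178 -0.188   0.1246] t 15.35
```

carry_out([
  {"delta_rot": [0, 0, -0.2], "travel": [-0.02, 0.03, -1], "fingers": -1},
  {"delta_rot": [0, 0, 0], "travel": [0, 0, -1], "fingers": -1},
  {"delta_rot": [0, 0, 0], "travel": [0, 0, -1], "fingers": -1},
  {"delta_rot": [0, 0, 0], "travel": [0, 0, -0.9], "fingers": -1},
  {"delta_rot": [0, 0, 0], "travel": [0, 0, -0.34], "fingers": -1},
])

```text
clock: 15.98
tcp_pos: [0.4708, 0.0206, 0.0354]
orientation: [-0.001, 0.742, 0.67, -0.001]
wrist_force: [-0.3, -0.4, -0.0]
finger_gap: 0.0857
grip_force: 0.0
```

carry_out([
  {"delta_rot": [0, 0, 0], "travel": [0, 0, 0], "fingers": -1},
  {"delta_rot": [0, 0, 0], "travel": [0, 0, 0], "fingers": -0.4},
  {"delta_rot": [0, 0, 0], "travel": [0, 0, 0], "fingers": -0.2},
])

```text
clock: 16.35
tcp_pos: [0.4721, 0.0211, 0.0377]
orientation: [0.001, 0.742, 0.67, 0.001]
wrist_force: [-0.9, 0.6, -0.0]
finger_gap: 0.0524
grip_force: 0.0
```

carry_out([
  {"delta_rot": [0, 0, 0], "travel": [0, 0, 0], "fingers": 1},
  {"delta_rot": [0, 0, 0], "travel": [0, 0, 0], "fingers": 1},
  {"delta_rot": [0, 0, 0], "travel": [0, 0, 0], "fingers": 1},
  {"delta_rot": [0, 0, 0], "travel": [0, 0, 0], "fingers": 1},
], squeeze=25)

```text
clock: 16.85
tcp_pos: [0.472, 0.0212, 0.0376]
orientation: [0.001, 0.742, 0.671, 0.001]
wrist_force: [-0.7, -0.7, 6.5]
finger_gap: 0.0351
grip_force: 25.8
```

carry_out([
  {"delta_rot": [0, 0, 0], "travel": [0, 0, 0.1], "fingers": 1},
  {"delta_rot": [0, 0, 0], "travel": [0, 0, 0.3], "fingers": 1},
  {"delta_rot": [0, 0, 0], "travel": [0, 0, 0.6], "fingers": 1},
  {"delta_rot": [0, 0, 0], "travel": [0, 0, 0.8], "fingers": 1},
  {"delta_rot": [0, 0, 0], "travel": [0, 0, 0.8], "fingers": 1},
])

```text
clock: 17.48
tcp_pos: [0.471, 0.0213, 0.1026]
orientation: [-0.0, 0.742, 0.671, -0.0]
wrist_force: [0.3, 0.3, -0.4]
finger_gap: 0.0351
grip_force: 25.1
```

```bash
python3 seg.py green .115 .472 .021; python3 seg.py red .034 .472 .02 170
```

```text
green rect [470.828   21.9153] [54.3785 34.546 ] 84.2 bbox [ 286  216   69   94 6077] px [322.1735 266.2881]
tcp [0.4727 0.0211 0.1051] yaw -5.78 tilt [ 0.0036 -0.0005] gap 0.0349 F [ 0.8609 -0.184   2.0089] t 17.525
red rect [470.939   40.8007] [35.5771 46.6242] 88.31 bbox [ 284  167   62   44 2423] px [319.1116 215.2615]
tcp [0.4729 0.0211 0.104 ] yaw -5.78 tilt [ 0.004  -0.0005] gap 0.0351 F [ 0.7164  0.1363 -0.3769] t 17.575
```

carry_out([
  {"delta_rot": [0, 0, 0.16], "travel": [0.5, 0.5, 0], "fingers": 1},
  {"delta_rot": [0, 0, 0.16], "travel": [0.83, 0.9, 0], "fingers": 1},
  {"delta_rot": [0, 0, 0.16], "travel": [0.83, 0.9, 0], "fingers": 1},
  {"delta_rot": [0, 0, 0.16], "travel": [0.83, 0.9, 0], "fingers": 1},
  {"delta_rot": [0, 0, 0.16], "travel": [0.83, 0.9, 0], "fingers": 1},
])

```text
clock: 18.2
tcp_pos: [0.5673, 0.1255, 0.1002]
orientation: [-0.001, 0.714, 0.7, -0.001]
wrist_force: [0.6, -0.2, -0.2]
finger_gap: 0.0357
grip_force: 25.1
```

carry_out([
  {"delta_rot": [0, 0, 0.18], "travel": [0.83, 0.9, -0.5], "fingers": 1},
  {"delta_rot": [0, 0, 0], "travel": [0.35, 0.42, -0.5], "fingers": 1},
  {"delta_rot": [0, 0, 0], "travel": [0, 0, -0.5], "fingers": 1},
  {"delta_rot": [0, 0, 0], "travel": [0, 0, 0], "fingers": 1},
  {"delta_rot": [0, 0, 0], "travel": [0, 0, 0], "fingers": 1},
])

```text
clock: 18.82
tcp_pos: [0.5958, 0.156, 0.0645]
orientation: [-0.0, 0.708, 0.706, -0.0]
wrist_force: [-0.1, 0.3, -0.2]
finger_gap: 0.0352
grip_force: 25.2
```

```bash
python3 seg.py green .079 .597 .157
```

```text
green rect [596.39   167.2577] [72.4217 39.2706] 89.65 bbox [ 281  178   82  132 7728] px [322.5242 266.3579]
tcp [0.5962 0.1561 0.0649] yaw -0.23 tilt [ 0.0006 -0.    ] gap 0.0353 F [-0.1042 -0.715  -0.6946] t 18.875
```

carry_out([
  {"delta_rot": [0, 0, 0], "travel": [0.02, 0.02, -0.6], "fingers": 1},
  {"delta_rot": [0, 0, 0], "travel": [0, 0, -0.7], "fingers": 1},
  {"delta_rot": [0, 0, 0], "travel": [0, 0, -0.5], "fingers": 1},
  {"delta_rot": [0, 0, 0], "travel": [0, 0, -0.25], "fingers": 1},
  {"delta_rot": [0, 0, 0], "travel": [0, 0, 0], "fingers": 1},
])

```text
clock: 19.5
tcp_pos: [0.5963, 0.1572, 0.0122]
orientation: [-0.0, 0.708, 0.706, -0.001]
wrist_force: [0.2, -0.1, -0.3]
finger_gap: 0.0352
grip_force: 25.2
```

carry_out([
  {"delta_rot": [0, 0, 0], "travel": [0, 0, -0.06], "fingers": 1},
  {"delta_rot": [0, 0, 0], "travel": [0, 0, 0], "fingers": 1},
])

```text
clock: 19.75
tcp_pos: [0.5972, 0.1573, 0.012]
orientation: [0.0, 0.708, 0.706, 0.0]
wrist_force: [0.1, -0.1, -0.9]
finger_gap: 0.0353
grip_force: 25.2
```

carry_out([
  {"delta_rot": [0, 0, 0], "travel": [0, 0, -0.06], "fingers": 1},
  {"delta_rot": [0, 0, 0], "travel": [0, 0, -0.04], "fingers": 1},
  {"delta_rot": [0, 0, 0], "travel": [0, 0, 0], "fingers": 1},
])

```text
clock: 20.12
tcp_pos: [0.597, 0.1573, 0.0096]
orientation: [0.0, 0.708, 0.706, 0.0]
wrist_force: [-1.1, 0.2, 4.3]
finger_gap: 0.0351
grip_force: 25.6
```

carry_out([
  {"delta_rot": [0, 0, 0], "travel": [0, 0, 0], "fingers": 0},
  {"delta_rot": [0, 0, 0], "travel": [0, 0, 0], "fingers": -0.3},
  {"delta_rot": [0, 0, 0], "travel": [0, 0, 0], "fingers": -0.4},
  {"delta_rot": [0, 0, 0], "travel": [0, 0, 0.3], "fingers": -0.4},
  {"delta_rot": [0, 0, 0], "travel": [0, 0, 1], "fingers": -0.4},
])

```text
clock: 20.75
tcp_pos: [0.5955, 0.157, 0.0408]
orientation: [-0.001, 0.708, 0.706, -0.001]
wrist_force: [-0.2, 0.0, -0.1]
finger_gap: 0.06
grip_force: 0.0
```

carry_out([
  {"delta_rot": [0, 0, 0], "travel": [0, 0, 1], "fingers": -1},
  {"delta_rot": [0, 0, 0], "travel": [0, 0, 1], "fingers": -1},
  {"delta_rot": [0, 0, 0], "travel": [0, 0, 1], "fingers": -1},
  {"delta_rot": [0, 0, 0], "travel": [0, 0, 1], "fingers": -1},
  {"delta_rot": [0, 0, 0], "travel": [0, 0, 0], "fingers": -1},
])

```text
clock: 21.38
tcp_pos: [0.5985, 0.1575, 0.1444]
orientation: [0.002, 0.708, 0.706, 0.002]
wrist_force: [-0.0, -0.5, -0.7]
finger_gap: 0.0855
grip_force: 0.0
```

```bash
python3 seg.py green .022 .597 .157; cp pics/seg_last.png pics/K.png; cp pics/last.png pics/Kf.png; cp cam_last.npz cam_K.npz
```

```text
green rect [596.9415 156.797 ] [53.535  57.8476] 89.69 bbox [ 289  171   59   53 2401] px [317.8565 197.5232]
tcp [0.5976 0.1573 0.1427] yaw -0.17 tilt [0.0026 0.0003] gap 0.0855 F [ 0.2519  0.0226 -1.0564] t 21.425
```

carry_out([
  {"delta_rot": [0, 0, -0.16], "travel": [-0.84, -0.9, 0], "fingers": -1},
  {"delta_rot": [0, 0, 0], "travel": [-0.84, -0.9, 0], "fingers": -1},
  {"delta_rot": [0, 0, 0], "travel": [-0.84, -0.9, 0], "fingers": -1},
  {"delta_rot": [0, 0, 0], "travel": [-0.84, -0.9, 0], "fingers": -1},
  {"delta_rot": [0, 0, 0], "travel": [-0.84, -0.9, 0], "fingers": -1},
])

```text
clock: 22.05
tcp_pos: [0.4902, 0.0441, 0.1403]
orientation: [-0.001, 0.714, 0.7, -0.001]
wrist_force: [-0.3, 0.1, 0.0]
finger_gap: 0.0854
grip_force: 0.0
```

carry_out([
  {"delta_rot": [0, 0, 0], "travel": [-0.84, -0.94, 0], "fingers": -1},
  {"delta_rot": [0, 0, 0], "travel": [0, 0, 0], "fingers": -1},
  {"delta_rot": [0, 0, 0], "travel": [0, 0, 0], "fingers": -1},
])

```text
clock: 22.42
tcp_pos: [0.4709, 0.0214, 0.1411]
orientation: [-0.0, 0.714, 0.7, 0.0]
wrist_force: [-0.5, -0.2, 0.3]
finger_gap: 0.0855
grip_force: 0.0
```

```bash
python3 seg.py red .034 .471 .0215 170;python3 seg.py blue .018 .472 .02
```

```text
red rect [470.6113  22.2722] [72.1366 46.8626] 88.86 bbox [ 294  162   52   75 3694] px [320.1474 201.2584]
tcp [0.4712 0.0216 0.1412] yaw -1.08 tilt [0.0001 0.0002] gap 0.0856 F [-0.3895 -0.0178 -0.8697] t 22.475
blue rect [482.0465  55.1922] [32.432  65.7896] 54.06 bbox [295 152  62  44 428] px [320.8408 198.2895]
tcp [0.4713 0.0217 0.1413] yaw -1.05 tilt [0.0001 0.0002] gap 0.0855 F [-0.1847  1.1663 -0.2847] t 22.525
```

carry_out([
  {"delta_rot": [0, 0, 0], "travel": [0, 0.02, -1], "fingers": -1},
  {"delta_rot": [0, 0, 0], "travel": [0, 0, -1], "fingers": -1},
  {"delta_rot": [0, 0, 0], "travel": [0, 0, -1], "fingers": -1},
  {"delta_rot": [0, 0, 0], "travel": [0, 0, -1], "fingers": -1},
  {"delta_rot": [0, 0, 0], "travel": [0, 0, -0.8], "fingers": -1},
])

```text
clock: 23.15
tcp_pos: [0.471, 0.0224, 0.0203]
orientation: [-0.0, 0.713, 0.701, -0.0]
wrist_force: [0.6, 0.6, 0.5]
finger_gap: 0.0852
grip_force: 0.0
```

carry_out([
  {"delta_rot": [0, 0, 0], "travel": [0, 0, 0], "fingers": -1},
  {"delta_rot": [0, 0, 0], "travel": [0, 0, 0], "fingers": -0.5},
  {"delta_rot": [0, 0, 0], "travel": [0, 0, 0], "fingers": -0.4},
])

```text
clock: 23.52
tcp_pos: [0.4718, 0.0218, 0.0225]
orientation: [0.001, 0.714, 0.7, 0.001]
wrist_force: [0.7, -0.2, 0.4]
finger_gap: 0.0599
grip_force: 0.0
```

carry_out([
  {"delta_rot": [0, 0, 0], "travel": [-0.02, 0, -0.08], "fingers": -0.4},
  {"delta_rot": [0, 0, 0], "travel": [0, 0, 0], "fingers": 1},
  {"delta_rot": [0, 0, 0], "travel": [0, 0, 0], "fingers": 1},
  {"delta_rot": [0, 0, 0], "travel": [0, 0, 0], "fingers": 1},
  {"delta_rot": [0, 0, 0], "travel": [0, 0, 0], "fingers": 1},
], squeeze=30)

```text
clock: 24.15
tcp_pos: [0.4706, 0.0217, 0.02]
orientation: [0.0, 0.714, 0.7, 0.0]
wrist_force: [-1.6, 0.0, 4.8]
finger_gap: 0.0474
grip_force: 31.6
```

carry_out([
  {"delta_rot": [0, 0, 0], "travel": [0, 0, 0.1], "fingers": 1},
  {"delta_rot": [0, 0, 0], "travel": [0, 0, 0.3], "fingers": 1},
  {"delta_rot": [0, 0, 0], "travel": [0, 0, 0.6], "fingers": 1},
  {"delta_rot": [0, 0, 0], "travel": [0, 0, 0.8], "fingers": 1},
  {"delta_rot": [0, 0, 0], "travel": [0, 0, 0.8], "fingers": 1},
])

```text
clock: 24.78
tcp_pos: [0.4701, 0.0217, 0.0853]
orientation: [-0.0, 0.714, 0.7, -0.0]
wrist_force: [1.6, -1.3, -0.2]
finger_gap: 0.0472
grip_force: 31.0
```

```bash
python3 seg.py red .098 .471 .022 170;python3 seg.py blue .018 .472 .02
```

```text
red rect [469.5151  21.9453] [72.9821 48.2626] 88.98 bbox [  271   199    98   126 11372] px [321.899  265.7468]
tcp [0.4717 0.0216 0.0878] yaw -1.09 tilt [ 0.0036 -0.0004] gap 0.0471 F [-0.0478 -0.4994  0.9878] t 24.825
blue rect [475.7354  50.1715] [27.6786 59.5818] 82.54 bbox [ 287  158   78   37 1164] px [320.1281 216.2693]
tcp [0.472  0.0215 0.0867] yaw -1.09 tilt [ 0.0042 -0.0005] gap 0.0471 F [ 0.8506 -1.3336 -0.3801] t 24.875
```

carry_out([
  {"delta_rot": [0, 0, 0.09], "travel": [-0.14, -0.5, 0], "fingers": 1},
  {"delta_rot": [0, 0, 0.09], "travel": [-0.15, -1, 0], "fingers": 1},
  {"delta_rot": [0, 0, 0.09], "travel": [-0.15, -1, 0], "fingers": 1},
  {"delta_rot": [0, 0, 0.09], "travel": [-0.15, -1, 0], "fingers": 1},
  {"delta_rot": [0, 0, 0.09], "travel": [-0.15, -1, 0], "fingers": 1},
])

```text
clock: 25.5
tcp_pos: [0.4504, -0.0919, 0.0834]
orientation: [-0.001, 0.698, 0.716, -0.001]
wrist_force: [0.5, -0.6, -0.8]
finger_gap: 0.0472
grip_force: 31.0
```

carry_out([
  {"delta_rot": [0, 0, 0.09], "travel": [-0.15, -1, 0], "fingers": 1},
  {"delta_rot": [0, 0, 0.09], "travel": [-0.15, -1, 0], "fingers": 1},
  {"delta_rot": [0, 0, 0.09], "travel": [-0.15, -1, 0], "fingers": 1},
  {"delta_rot": [0, 0, 0.09], "travel": [-0.15, -1, 0], "fingers": 1},
  {"delta_rot": [0, 0, 0.08], "travel": [-0.15, -1, 0], "fingers": 1},
])

```text
clock: 26.12
tcp_pos: [0.4315, -0.2166, 0.0833]
orientation: [-0.001, 0.682, 0.731, -0.0]
wrist_force: [0.8, -0.6, -1.4]
finger_gap: 0.0471
grip_force: 31.0
```

carry_out([
  {"delta_rot": [0, 0, 0], "travel": [-0.15, -1, 0], "fingers": 1},
  {"delta_rot": [0, 0, 0], "travel": [-0.15, -1, 0], "fingers": 1},
  {"delta_rot": [0, 0, 0], "travel": [-0.15, -1, 0], "fingers": 1},
  {"delta_rot": [0, 0, 0], "travel": [-0.1, -0.86, 0], "fingers": 1},
  {"delta_rot": [0, 0, 0], "travel": [0, 0, 0], "fingers": 1},
])

```text
clock: 26.75
tcp_pos: [0.4186, -0.3137, 0.0839]
orientation: [-0.0, 0.683, 0.731, -0.0]
wrist_force: [0.1, -0.0, -0.2]
finger_gap: 0.0468
grip_force: 31.0
```

```bash
python3 seg.py red .1 .42 -.312 170
python3 - <<'E'
from h import *
i=cv2.imread("pics/last.png");c=load("last");t=np.linspace(-1,1,40);o=np.ones(40);E=np.vstack([np.c_[t,o],np.c_[t,-o],np.c_[o,t],np.c_[-o,t]])
a=np.radians(4);M=np.array([[np.cos(a),-np.sin(a)],[np.sin(a),np.cos(a)]])
f=lambda w,l,z:np.c_[(E*[w/2,l/2])@M.T+[.42,-.312],0*E[:,0]+z]
for P,k in((f(.056,.082,.006),(0,255,255)),(f(.081,.107,.0),(255,255,0))):
    for p in proj(P,*c): cv2.circle(i,tuple(int(v) for v in p.round()),0,k,-1)
cv2.imwrite("pics/L.png",cv2.resize(i[130:330,200:440],None,fx=3,fy=3))
E
```

```text
red rect [ 418.346  -311.5934] [45.4212 70.9819] 3.84 bbox [ 273  199   95  126 9186] px [323.0667 266.7969]
tcp [ 0.4186 -0.3125  0.0839] yaw 3.93 tilt [-0.0008  0.0012] gap 0.0473 F [-0.5722  0.034  -1.1133] t 26.8
```

View pics/L.png

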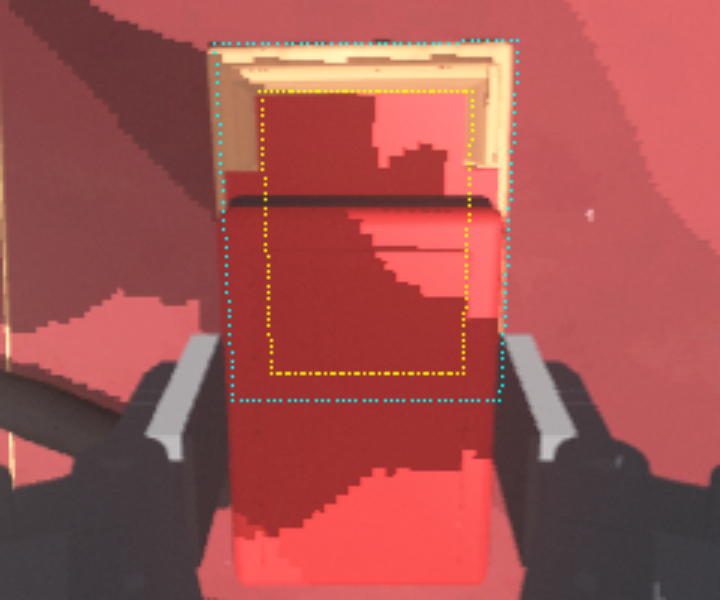

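The tray overlay matches the felt (262–472 across, top at 92), and the pad hangs square above it. I lower it.

carry_out([
  {"delta_rot": [0, 0, 0], "travel": [0.04, 0, -0.6], "fingers": 1},
  {"delta_rot": [0, 0, 0], "travel": [0, 0, -0.8], "fingers": 1},
  {"delta_rot": [0, 0, 0], "travel": [0, 0, -0.8], "fingers": 1},
  {"delta_rot": [0, 0, 0], "travel": [0, 0, -0.5], "fingers": 1},
  {"delta_rot": [0, 0, 0], "travel": [0, 0, -0.2], "fingers": 1},
])

```text
clock: 27.42
tcp_pos: [0.4199, -0.3112, 0.0109]
orientation: [-0.001, 0.682, 0.732, 0.0]
wrist_force: [-0.2, -0.5, -1.1]
finger_gap: 0.0473
grip_force: 31.0
```

carry_out([
  {"delta_rot": [0, 0, 0], "travel": [0, 0, -0.04], "fingers": 1},
  {"delta_rot": [0, 0, 0], "travel": [0, 0, 0], "fingers": 1},
])

```text
clock: 27.68
tcp_pos: [0.4207, -0.3126, 0.0116]
orientation: [0.001, 0.682, 0.731, -0.0]
wrist_force: [0.2, -0.8, -0.4]
finger_gap: 0.0473
grip_force: 31.0
```

carry_out([
  {"delta_rot": [0, 0, 0], "travel": [0, 0, -0.06], "fingers": 1},
  {"delta_rot": [0, 0, 0], "travel": [0, 0, -0.06], "fingers": 1},
  {"delta_rot": [0, 0, 0], "travel": [0, 0, 0], "fingers": 1},
])

```text
clock: 28.05
tcp_pos: [0.4203, -0.3123, 0.0081]
orientation: [0.0, 0.682, 0.731, 0.0]
wrist_force: [0.5, 0.8, -0.9]
finger_gap: 0.047
grip_force: 31.0
```

carry_out([
  {"delta_rot": [0, 0, 0], "travel": [0, 0, -0.04], "fingers": 1},
  {"delta_rot": [0, 0, 0], "travel": [0, 0, 0], "fingers": 1},
])

```text
clock: 28.3
tcp_pos: [0.4203, -0.3123, 0.008]
orientation: [0.0, 0.682, 0.731, -0.0]
wrist_force: [-1.6, 1.8, 8.0]
finger_gap: 0.0468
grip_force: 31.9
```

Contact (8 N). I release and return to the pile.

carry_out([
  {"delta_rot": [0, 0, 0], "travel": [0, 0, 0], "fingers": -0.2},
  {"delta_rot": [0, 0, 0], "travel": [0, 0, 0], "fingers": -0.5},
  {"delta_rot": [0, 0, 0], "travel": [0, 0, 0], "fingers": -0.5},
  {"delta_rot": [0, 0, 0], "travel": [0, 0, 0.3], "fingers": -0.5},
  {"delta_rot": [0, 0, 0], "travel": [0, 0, 1], "fingers": -0.5},
])

```text
clock: 28.92
tcp_pos: [0.4193, -0.3113, 0.039]
orientation: [-0.002, 0.682, 0.731, 0.0]
wrist_force: [0.2, -0.1, -0.8]
finger_gap: 0.0639
grip_force: 0.0
```

carry_out([
  {"delta_rot": [0, 0, 0], "travel": [0, 0, 1], "fingers": -1},
  {"delta_rot": [0, 0, 0], "travel": [0, 0, 1], "fingers": -1},
  {"delta_rot": [0, 0, 0], "travel": [0, 0, 1], "fingers": -1},
  {"delta_rot": [0, 0, 0], "travel": [0, 0, 1], "fingers": -1},
  {"delta_rot": [0, 0, 0], "travel": [0, 0, 0], "fingers": -1},
])

```text
clock: 29.55
tcp_pos: [0.4215, -0.3134, 0.142]
orientation: [0.002, 0.682, 0.731, -0.0]
wrist_force: [0.4, -0.1, -0.3]
finger_gap: 0.0855
grip_force: 0.0
```

```bash
python3 seg.py red .022 .42 -.312 170; cp pics/last.png pics/Mf.png; cp cam_last.npz cam_M.npz
```

```text
red rect [ 413.5509 -310.8596] [59.363  71.8155] 2.82 bbox [ 281  157   63   72 1954] px [318.164  195.7248]
tcp [ 0.4208 -0.3127  0.1405] yaw 4.02 tilt [ 0.0017 -0.0016] gap 0.085 F [0.4022 0.333  0.4873] t 29.6
```

carry_out([
  {"delta_rot": [0, 0, -0.2], "travel": [0.15, 1, 0], "fingers": -1},
  {"delta_rot": [0, 0, -0.2], "travel": [0.15, 1, 0], "fingers": -1},
  {"delta_rot": [0, 0, -0.2], "travel": [0.15, 1, 0], "fingers": -1},
  {"delta_rot": [0, 0, -0.2], "travel": [0.15, 1, 0], "fingers": -1},
  {"delta_rot": [0, 0, -0.2], "travel": [0.15, 1, 0], "fingers": -1},
])

```text
clock: 30.22
tcp_pos: [0.4383, -0.186, 0.1383]
orientation: [-0.001, 0.718, 0.696, -0.0]
wrist_force: [-0.0, -0.3, -0.6]
finger_gap: 0.0857
grip_force: 0.0
```

carry_out([
  {"delta_rot": [0, 0, -0.2], "travel": [0.15, 1, 0], "fingers": -1},
  {"delta_rot": [0, 0, -0.2], "travel": [0.15, 1, 0], "fingers": -1},
  {"delta_rot": [0, 0, -0.2], "travel": [0.15, 1, 0], "fingers": -1},
  {"delta_rot": [0, 0, -0.2], "travel": [0.15, 1, 0], "fingers": -1},
  {"delta_rot": [0, 0, -0.16], "travel": [0.15, 1, 0], "fingers": -1},
])

```text
clock: 30.85
tcp_pos: [0.457, -0.0612, 0.1383]
orientation: [-0.001, 0.75, 0.661, -0.001]
wrist_force: [1.1, -0.3, 0.3]
finger_gap: 0.0856
grip_force: 0.0
```

carry_out([
  {"delta_rot": [0, 0, 0], "travel": [0.15, 1, 0], "fingers": -1},
  {"delta_rot": [0, 0, 0], "travel": [0.15, 1, 0], "fingers": -1},
  {"delta_rot": [0, 0, 0], "travel": [0.15, 1, 0], "fingers": -1},
  {"delta_rot": [0, 0, 0], "travel": [0.1, 0.3, 0], "fingers": -1},
  {"delta_rot": [0, 0, 0], "travel": [0, 0, 0], "fingers": -1},
])

```text
clock: 31.48
tcp_pos: [0.4712, 0.0204, 0.1389]
orientation: [-0.0, 0.75, 0.662, -0.0]
wrist_force: [-0.2, 0.0, -0.0]
finger_gap: 0.0852
grip_force: 0.0
```

```bash
python3 seg.py blue .018 .472 .02 90 30; python3 seg.py blue .018 .472 .02 60 25
```

```text
blue rect [471.5969  19.5065] [90.5922 59.9781] 82.17 bbox [ 290  152   64   89 4747] px [321.0223 197.5811]
tcp [0.4712 0.02   0.139 ] yaw -7.21 tilt [-0.0009 -0.0003] gap 0.0857 F [ 0.3392  0.6467 -0.3523] t 31.525
blue rect [471.4313  19.6494] [91.0505 60.9644] 82.17 bbox [ 289  151   65   90 4968] px [320.9648 197.1501]
tcp [0.4713 0.0197 0.1392] yaw -7.25 tilt [-0.0006 -0.0003] gap 0.0854 F [-0.1643  0.7361  0.3048] t 31.575
```

carry_out([
  {"delta_rot": [0, 0, -0.1], "travel": [0, 0, -1], "fingers": -1},
  {"delta_rot": [0, 0, 0], "travel": [0, 0, -1], "fingers": -1},
  {"delta_rot": [0, 0, 0], "travel": [0, 0, -1], "fingers": -1},
  {"delta_rot": [0, 0, 0], "travel": [0, 0, -1], "fingers": -1},
  {"delta_rot": [0, 0, 0], "travel": [0, 0, -0.8], "fingers": -1},
])

```text
clock: 32.2
tcp_pos: [0.4711, 0.0193, 0.0186]
orientation: [-0.0, 0.754, 0.657, -0.0]
wrist_force: [-0.5, 0.6, -0.4]
finger_gap: 0.0853
grip_force: 0.0
```

carry_out([
  {"delta_rot": [0, 0, 0], "travel": [0, 0, -0.4], "fingers": -1},
  {"delta_rot": [0, 0, 0], "travel": [0, 0, -0.2], "fingers": -1},
  {"delta_rot": [0, 0, 0], "travel": [0, 0, 0], "fingers": -1},
  {"delta_rot": [0, 0, 0], "travel": [0, 0, 0], "fingers": -1},
])

```text
clock: 32.7
tcp_pos: [0.4722, 0.0201, 0.0052]
orientation: [0.001, 0.754, 0.657, 0.0]
wrist_force: [0.2, 0.3, -0.0]
finger_gap: 0.0856
grip_force: 0.0
```

carry_out([
  {"delta_rot": [0, 0, 0], "travel": [-0.02, 0, -0.16], "fingers": -1},
  {"delta_rot": [0, 0, 0], "travel": [0, 0, 0], "fingers": 1},
  {"delta_rot": [0, 0, 0], "travel": [0, 0, 0], "fingers": 1},
  {"delta_rot": [0, 0, 0], "travel": [0, 0, 0], "fingers": 1},
  {"delta_rot": [0, 0, 0], "travel": [0, 0, 0], "fingers": 1},
], squeeze=35)

```text
clock: 33.33
tcp_pos: [0.4711, 0.0203, 0.0008]
orientation: [0.0, 0.753, 0.657, 0.0]
wrist_force: [-0.8, 0.6, 5.2]
finger_gap: 0.061
grip_force: 38.5
```

carry_out([
  {"delta_rot": [0, 0, 0], "travel": [0, 0, 0.1], "fingers": 1},
  {"delta_rot": [0, 0, 0], "travel": [0, 0, 0.3], "fingers": 1},
  {"delta_rot": [0, 0, 0], "travel": [0, 0, 0.6], "fingers": 1},
  {"delta_rot": [0, 0, 0], "travel": [0, 0, 0.8], "fingers": 1},
  {"delta_rot": [0, 0, 0], "travel": [0, 0, 0.8], "fingers": 1},
])

```text
clock: 33.95
tcp_pos: [0.471, 0.0202, 0.0664]
orientation: [0.0, 0.754, 0.657, -0.0]
wrist_force: [-0.6, -0.8, -0.6]
finger_gap: 0.0612
grip_force: 38.1
```

```bash
python3 seg.py blue .084 .4715 .02 60 25
```

```text
blue rect [470.9008  21.2272] [91.2667 60.4827] 82.18 bbox [  256   181   129   163 17137] px [321.4352 271.35  ]
tcp [0.4726 0.02   0.0688] yaw -7.79 tilt [ 0.0038 -0.0005] gap 0.0613 F [0.5419 0.2903 0.6107] t 34.0
```

carry_out([
  {"delta_rot": [0, 0, 0.3], "travel": [-0.14, 0.5, 0.2], "fingers": 1},
  {"delta_rot": [0, 0, 0.3], "travel": [-0.14, 1, 0.2], "fingers": 1},
  {"delta_rot": [0, 0, 0.3], "travel": [-0.14, 1, 0], "fingers": 1},
  {"delta_rot": [0, 0, 0.3], "travel": [-0.14, 1, 0], "fingers": 1},
  {"delta_rot": [0, 0, 0.3], "travel": [-0.14, 1, 0], "fingers": 1},
])

```text
clock: 34.62
tcp_pos: [0.4522, 0.1341, 0.0748]
orientation: [-0.001, 0.701, 0.713, -0.001]
wrist_force: [-0.7, -0.4, 0.4]
finger_gap: 0.0613
grip_force: 38.1
```

carry_out([
  {"delta_rot": [0, 0, 0.3], "travel": [-0.14, 1, 0], "fingers": 1},
  {"delta_rot": [0, 0, 0.3], "travel": [-0.14, 1, 0], "fingers": 1},
  {"delta_rot": [0, 0, 0.3], "travel": [-0.14, 1, 0], "fingers": 1},
  {"delta_rot": [0, 0, 0.3], "travel": [-0.14, 1, 0], "fingers": 1},
  {"delta_rot": [0, 0, 0.3], "travel": [-0.14, 1, 0], "fingers": 1},
])

```text
clock: 35.25
tcp_pos: [0.4345, 0.2589, 0.0747]
orientation: [-0.0, 0.646, 0.763, -0.001]
wrist_force: [-0.3, -0.4, -0.4]
finger_gap: 0.0613
grip_force: 38.1
```

carry_out([
  {"delta_rot": [0, 0, 0.3], "travel": [-0.14, 1, 0], "fingers": 1},
  {"delta_rot": [0, 0, 0.3], "travel": [-0.14, 1, 0], "fingers": 1},
  {"delta_rot": [0, 0, 0.3], "travel": [-0.14, 1, 0], "fingers": 1},
  {"delta_rot": [0, 0, 0.1], "travel": [-0.04, 0.34, 0], "fingers": 1},
  {"delta_rot": [0, 0, 0], "travel": [0, 0, 0], "fingers": 1},
])

```text
clock: 35.88
tcp_pos: [0.4237, 0.3414, 0.075]
orientation: [-0.0, 0.607, 0.794, -0.001]
wrist_force: [-0.4, -0.9, -0.3]
finger_gap: 0.061
grip_force: 38.1
```

```bash
python3 seg.py blue .096 .425 .341 60 25
```

```text
blue rect [421.4715 350.0801] [ 58.687  100.8112] 15.27 bbox [  255   154   130   190 19559] px [322.1587 276.0408]
tcp [0.4239 0.3408 0.0751] yaw 15.15 tilt [-0.0009 -0.0009] gap 0.0614 F [-0.2936  0.3279 -1.327 ] t 35.925
```

carry_out([
  {"delta_rot": [0, 0, 0], "travel": [0.06, 0, -0.6], "fingers": 1},
  {"delta_rot": [0, 0, 0], "travel": [0, 0, -0.8], "fingers": 1},
  {"delta_rot": [0, 0, 0], "travel": [0, 0, -0.7], "fingers": 1},
  {"delta_rot": [0, 0, 0], "travel": [0, 0, -0.4], "fingers": 1},
  {"delta_rot": [0, 0, 0], "travel": [0, 0, -0.1], "fingers": 1},
])

```text
clock: 36.55
tcp_pos: [0.4256, 0.3404, 0.0095]
orientation: [-0.0, 0.608, 0.794, -0.001]
wrist_force: [0.3, -0.1, -0.3]
finger_gap: 0.0609
grip_force: 38.2
```

carry_out([
  {"delta_rot": [0, 0, 0], "travel": [0, 0, 0], "fingers": 1},
  {"delta_rot": [0, 0, 0], "travel": [0, 0, -0.04], "fingers": 1},
  {"delta_rot": [0, 0, 0], "travel": [0, 0, 0], "fingers": 1},
])

```text
clock: 36.92
tcp_pos: [0.4264, 0.3415, 0.01]
orientation: [0.0, 0.608, 0.794, 0.0]
wrist_force: [0.6, 0.6, -1.2]
finger_gap: 0.0612
grip_force: 38.2
```

carry_out([
  {"delta_rot": [0, 0, 0], "travel": [-0.02, 0, -0.06], "fingers": 1},
  {"delta_rot": [0, 0, 0], "travel": [0, 0, -0.05], "fingers": 1},
  {"delta_rot": [0, 0, 0], "travel": [0, 0, 0], "fingers": 1},
])

```text
clock: 37.3
tcp_pos: [0.4255, 0.3413, 0.0068]
orientation: [0.0, 0.608, 0.794, 0.0]
wrist_force: [-0.4, 0.8, 0.2]
finger_gap: 0.0607
grip_force: 38.2
```

carry_out([
  {"delta_rot": [0, 0, 0], "travel": [0, 0, -0.03], "fingers": 1},
  {"delta_rot": [0, 0, 0], "travel": [0, 0, 0], "fingers": 1},
])

```text
clock: 37.55
tcp_pos: [0.4255, 0.3413, 0.0068]
orientation: [0.0, 0.608, 0.794, 0.0]
wrist_force: [-1.8, -0.6, 6.5]
finger_gap: 0.0611
grip_force: 38.9
```

carry_out([
  {"delta_rot": [0, 0, 0], "travel": [0, 0, 0], "fingers": -0.6},
  {"delta_rot": [0, 0, 0], "travel": [0, 0, 0], "fingers": -0.8},
  {"delta_rot": [0, 0, 0], "travel": [0, 0, 0], "fingers": -0.8},
  {"delta_rot": [0, 0, 0], "travel": [0, 0, 0.3], "fingers": -0.8},
  {"delta_rot": [0, 0, 0], "travel": [0, 0, 1], "fingers": -0.8},
])

```text
clock: 38.17
tcp_pos: [0.4244, 0.3406, 0.038]
orientation: [-0.001, 0.608, 0.794, -0.001]
wrist_force: [0.2, 0.1, 0.5]
finger_gap: 0.0769
grip_force: 0.0
```

carry_out([
  {"delta_rot": [0, 0, 0], "travel": [0, 0, 1], "fingers": -1},
  {"delta_rot": [0, 0, 0], "travel": [0, 0, 1], "fingers": -1},
  {"delta_rot": [0, 0, 0], "travel": [0, 0, 1], "fingers": -1},
  {"delta_rot": [0, 0, 0], "travel": [0, 0, 1], "fingers": -1},
  {"delta_rot": [0, 0, 0], "travel": [0, 0, 1], "fingers": -1},
])

```text
clock: 38.8
tcp_pos: [0.4255, 0.3412, 0.1649]
orientation: [0.0, 0.608, 0.794, 0.0]
wrist_force: [0.2, 0.2, 0.4]
finger_gap: 0.0853
grip_force: 0.0
```

carry_out([
  {"delta_rot": [0, 0, 0], "travel": [0, 0, 0], "fingers": -1},
  {"delta_rot": [0, 0, 0], "travel": [0, 0, 0], "fingers": -1},
])

```text
clock: 39.05
tcp_pos: [0.4253, 0.3411, 0.1631]
orientation: [-0.0, 0.608, 0.794, -0.0]
wrist_force: [0.1, -0.4, -0.3]
finger_gap: 0.0855
grip_force: 0.0
```

Run:
```python
from h import *
i,*c=cam("wrist");save(i,"Nf.png");np.savez("cam_N.npz",K=c[0],D=c[1],W=c[2]);s=env.get_state();print(s["tcp_pos"],s["clock"])
sc,*cs=cam("scene")
def cr(n,p,h=30):
    im=cv2.imread(f"pics/{n}f.png")[:,:,::-1];x,y=proj([p],*load(n))[0].astype(int)
    return cv2.resize(im[y-62:y+62,x-66:x+66],(400,300),interpolation=cv2.INTER_CUBIC)
sv=cv2.resize(sc[110:350,140:460],(400,300))
save(np.vstack([np.hstack([cr("K",(.597,.157,.02)),cr("M",(.42,-.312,.02))]),np.hstack([cr("N",(.425,.341,.02)),sv])]),"final.png")
```

```text
[0.42496529 0.34089013 0.16264071] 39.1
```

View pics/final.png

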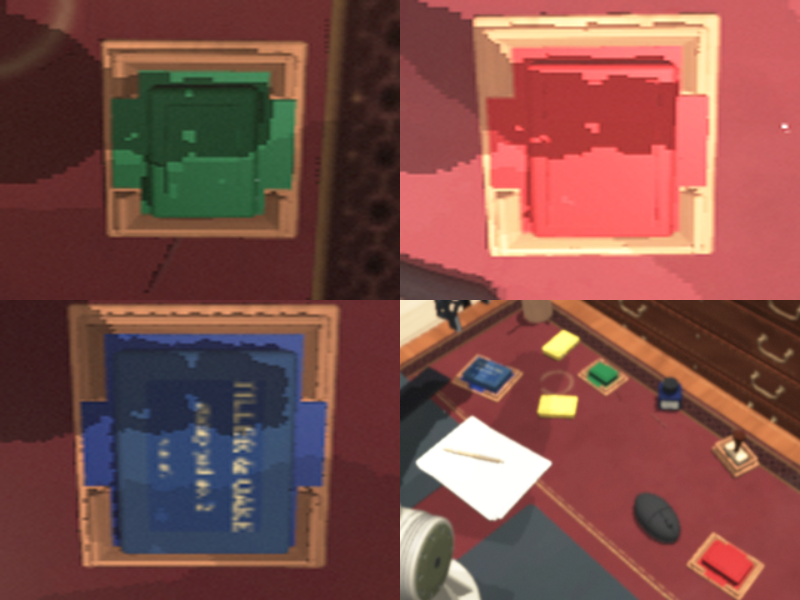

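The green pad (upper left, 148–262), the red pad (upper right, 525–678) and the blue tin (lower left, 118–298) each lie flat inside their felts. The scene view shows the stamp upright in its stand at (737,447), with the mouse and bottle where they were.

```bash
python3 -c "
from workcell import env
print(env.hand_in())"
```

```text
the job is handed in; nothing more can be done
None
```

I've handed the job in: the stamp stands upright in its stand, the green, red and blue pads lie flat in their own trays (moved in order from the top of the pile), and the mouse and ink bottle are where they were.

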